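Pack up the foot, flip the prop leg down and hold the splash shield upright

TASK

Get the clear splash shield ready to be clamped for solvent work: stack the two loose metal packing plates squarely on the black foot pad in front of it, edges flush with the pad. Then swing the shield's folded prop leg down past the dead centre of its spring until it is fully down at its stop, take the shield by its carry handle and bring it upright off its back rest, the bottom rail staying in its channel, until the foot of the leg bears on the pile. Finish while still holding it upright by the handle with the leg's foot pressed on the pile, and leave the other things on the bench where they are.

Things in the scene. Friction and masses are not known exactly. Their poses are not given: they have to be found in the camera images.
- station: fixed aluminium base of the shield, screwed to the bench. Origin: on the bench under the middle of its U channel; x points away from the worker, y along the channel, z up. A back rest bar of 10 mm steel stands behind the channel, 100 mm above the bench; a black foot pad lies in front of it
- channel_mid (a point): middle of the channel, 10 mm above the bench, where the axis of the seated bottom rail lies. The channel is 18 mm wide inside, its lips rise 13 mm above the bench; the rail has 2 mm play in it each way
- pad_top (a point): centre of the top face of the black rubber foot pad, 11 mm above the bench, 99 mm in front of the channel (-x of the station) and 43 mm to its -y side. The pad is 70 mm along the station's x by 50 mm along its y and fixed on a 3 mm base tongue 62 mm wide
- plate_1: loose aluminium packing plate 70 x 50 x 10 mm (own x, y, z), 0.1 kg, the same outline as the pad, two dark dots on top; origin: centre of the underside. It lies flat on the bench to the left of the shield
- plate_2: the second packing plate, the same as plate_1; either may be the lower one
- shield: loose splash shield, 0.7 to 1 kg: frame of 12 mm steel tube 228 mm wide and 211 mm high round a clear panel, carry handle on top. Origin: middle of the bottom rail's axis; y along the rail, z up along the frame (upright = vertical), x square to the panel, away from the worker. It starts parked, leaning 18 degrees away from the worker on the back rest, and pivots on its round rail in the channel
- rail_mid (a point): middle of the axis of the bottom rail (14 mm thick, 232 mm long) = the shield's origin. Unheld, the upright shield falls back on the rest or forward on the leg. With both plates on the pad and the leg down, the foot meets the pile when the shield is upright (within 1 degree)
- handle (a point): middle of the carry handle, 251 mm above the rail's axis in the shield's frame: a level round bar along the shield's y with a black rubber sleeve 15 mm thick and 76 mm long; 32 mm clear below it, 94 mm clear between its two posts
- prop_leg (a joint): spring-loaded prop leg on the worker's side: 0 = folded up, level along the shield's y, foot towards +y; 1.676 = fully down at its stop. Hinge at (-0.035, -0.030, 0.141) in the shield's frame, axis (-0.866, 0, 0.5); direction at 1.57: (-0.5, 0, -0.866), that is down and towards the worker. Dead centre at about 0.79: below it the leg springs back up, above it it snaps down by itself
- leg_tab (a point): middle of the upper face of the flat steel tab on the leg (22 x 26 mm), 88 mm from the hinge along the leg and 8.5 mm off the leg's axis, facing up while the leg is folded: the place to press; it takes 2 to 3 N. The swing plane of the tab lies about 35 mm in front of the panel at the start. While the shield leans on its rest the leg swings clear above the pile
- leg_foot (a point): centre of the leg's round rubber foot (ball of 10 mm radius, 128 mm from the hinge along the leg)
- liquid_cell: bystander: small liquid cell with knurled nuts, 72 x 52 x 32 mm, loose among the plates; origin: centre of the underside
- beaker: bystander: small beaker 45 mm wide, 57 mm high, loose, behind the shield; origin: centre of the underside
- tweezers: bystander: steel tweezers 122 mm long, loose, at the left; origin: centre of the underside
There are look-alikes about, which are no part of the job. What is shaped like the plate_2 but blue is not meant.

How it is judged:
On the way, in this order (a step that is already met when the one before it is completed fails the run):
1. both plates lie squarely on the foot pad, one on the other, and are let go (horizontal distance between each of plate_1, plate_2 and pad_top below 0.005 m and angle between the x axis of each of plate_1, plate_2 and the x axis of station, either way round below 0.09 rad and angle between each of plate_1, plate_2's own z axis and vertical below 0.05 rad and ((z of plate_1 in the frame of station between 0.008 and 0.014 m and z of plate_2 in the frame of station between 0.018 and 0.024 m) or (z of plate_2 in the frame of station between 0.008 and 0.014 m and z of plate_1 in the frame of station between 0.018 and 0.024 m)) and contact force between the fingers and plate_1 below 0.05 N and contact force between the fingers and plate_2 below 0.05 N), for 0.2 s.
2. the prop leg has been swung past its dead centre and is down at its stop (value of joint prop_leg above 1.6 rad), for 0.2 s.
At the end, for the whole second after the job is handed in: shield held by its handle, upright within 0.05 rad and still, rail seated in the channel (8 mm, lifted under 5 mm), leg down (above 1.55), its foot pressing on the pile with over 0.5 N; both plates piled on the pad within 5 mm of its centre, square within 0.09 rad (horizontal distance between each of plate_1, plate_2 and pad_top below 0.005 m and angle between the x axis of each of plate_1, plate_2 and the x axis of station, either way round below 0.09 rad and angle between each of plate_1, plate_2, shield's own z axis and vertical below 0.05 rad and ((z of plate_1 in the frame of station between 0.008 and 0.014 m and z of plate_2 in the frame of station between 0.018 and 0.024 m) or (z of plate_2 in the frame of station between 0.008 and 0.014 m and z of plate_1 in the frame of station between 0.018 and 0.024 m)) and horizontal distance between rail_mid and channel_mid below 0.008 m and height (world z) of rail_mid below 0.015 m and value of joint prop_leg above 1.55 rad and contact force between the fingers and shield above 1 N and distance between the grasp point and handle below 0.05 m and (contact force between shield and plate_1 above 0.5 N or contact force between shield and plate_2 above 0.5 N) and linear speed of shield below 0.02 m/s); the arm keeps its last pose, push and grip.
It fails at once if the shield is lifted out of its channel or topples (height (world z) of rail_mid above 0.03 m or angle between shield's own z axis and vertical above 0.6 rad).
It fails at once if the liquid cell, the beaker or the tweezers are pushed away by more than 20 mm (distance of any of liquid_cell, beaker, tweezers from where it was at the start of the episode above 0.02 m).
It also fails if it takes over 72 s, if anything falls off the work surface, if the arm or the gripper's body presses on something with over 40 N, if the wrist force passes 120 N, or if a joint passes its speed limit or range.

ROBOT

A 7-joint arm with a two-finger parallel gripper is mounted at the origin on a cart in front of the work surface, level with it; the furniture and walls round the work are solid. World frame = base frame: x ahead of the robot, y to its left, z up, the work surface at z = 0. Lengths are in m, angles in rad, forces in N, time in s.
With the tool pointing down it reaches from about 0.425 to 0.875 m from the base axis. Payload 8.4 kg.
Tool frame: the origin (TCP) lies between the finger pads; the fingertips stand 17 mm ahead of it and the grasp point (between the pads) lies 2 mm behind it; z points along the fingers, y is the line along which they close (so a half turn about z gives the same grasp; the last joint's range is limited). The gripper opens to 87 mm and grips with 3 to 60 N. Pads are 19 mm wide; open, the fingers measure 117 mm over their backs; the gripper's body (75 mm by 190 mm) begins 51 mm behind the grasp point.
Start: joints at [-1.208, 0.333, 0.04, 1.465, -0.013, 1.343, -0.059], TCP at [0.29, 0.582, 0.24] pointing down, gripper open.
Joint ranges: [-2.58, 2.58], [-0.38, 2.09], [-1.3, 1.39], [0.25, 2.4], [-1.5, 4.64], [0.08, 2.09], [-2.65, 2.65]. Speed limits (rad/s): [2.22, 2.22, 2.79, 2.79, 3.14, 3.14, 3.14].

INTERFACE

Orientations are given as a rotation vector (axis times angle).
In Python, from cell import arm gives the robot as it stands. The module is installed in compiled form; this text tells all that it offers.
- The arm moves only by the shell command python3 -m jog 'ROWS' [FORCE]. ROWS is a JSON object of lists of equal length, an entry for each row: "claw": the opening, from -1 (shut) to 1 (fully open); "xyz": the shift along the world's x, y, z in cm, a list of three; "angular": the turn, a rotation vector about the world's x, y, z in degrees, a list of three. In form: {"claw": [claw, ...], "xyz": [[dx, dy, dz], ...], "angular": [[wx, wy, wz], ...]}. A call has exactly 8 rows; each row is the pose to reach, as a shift and turn from the pose commanded when the call began; what a row does not reach only later rows make up. A row lasts 1/10 s, in which the tool goes at most 50 mm and 8.59 degrees, less where a joint would pass 70% of its speed; a pose out of reach is approached as far as the arm can. A call with a gripper value outside its range is refused whole. The fingers move at their own pace and stop on an object; FORCE is the grip in N (left out, the last holds). Time passes only in rows, so rows that repeat a pose let the fingers close, or fill a call up. It gives the time, the measured TCP pose, the force, the opening and the grip force at its end, in the units of the state.
- arm.get_obs(): the state, without advancing time (a new reading comes with each control period).
- arm.capture(name): name is "scene" or "top" or "wrist"; returns the picture (420x560x3 uint8, red, green, blue); there is no depth.
- arm.camera_info(name): a dict with "mtx" (3x3 intrinsics, pixels), "distortion" ([k1, k2, p1, p2, k3] as OpenCV has them; the pictures are not rectified), "rvec" (rotation vector, rad) and "tvec" (3), from world to camera coordinates, as OpenCV has them. Camera axes: x right, y down, z forward; pixel columns grow to the right and rows downward; lengths in m; the calibration is good to about 2 mm. A picture is of the moment at which its call begins: read the wrist's pose just before it. camera_info takes no time and is no camera call; for the wrist camera it gives the pose at the moment of the call.
- arm.sign_off(): hands the job in; it is judged then, once.
The state is a dict: "time_s": time; "q": joint angles; "qvel": joint speeds; "joint_torque": joint torques, N m; "eef_pos": TCP position; "tool_rot": TCP orientation; "force": force on the tool from outside, world axes, zero at the start; "moment": the same for the moment, N m; "gripper_width": finger opening in m; "grip_force": force on a finger pad.
Only numpy, scipy, OpenCV 4.12 (cv2) and the standard library are available. Lean on these libraries where they do the work, as an engineer would, in place of code of your own. Each camera call takes 0.05 s, during which the arm holds its last target. There are 200 camera calls.

## Working session

There is one attempt and no reset: what is moved stays moved. The work goes in short steps, Python scripts to look and compute and a shell command to move; the robot and the scene stay as the last step left them, time stands still between calls to the robot, and variables do not carry over. Pictures are saved under pics/ and viewed, at most 10 in all, crops included, and the job is handed in when it is done.

```bash
mkdir -p pics
cat > h.py <<'E'
import numpy as np, cv2
from cell import arm
from scipy.spatial.transform import Rotation as R
def snap(n,f):
    im=arm.capture(n); cv2.imwrite('pics/'+f,cv2.cvtColor(im,cv2.COLOR_RGB2BGR)); return im
def cam(n):
    c=arm.camera_info(n); return np.array(c['mtx'],float),np.array(c['distortion'],float),np.array(c['rvec'],float).ravel(),np.array(c['tvec'],float).ravel()
def ray(c,uv):
    K,D,r,t=c; p=cv2.undistortPoints(np.array(uv,float).reshape(-1,1,2),K,D).reshape(-1,2)
    Rm=cv2.Rodrigues(r)[0]; d=np.c_[p,np.ones(len(p))]@Rm; return -Rm.T@t,d
def onz(c,uv,z):
    o,d=ray(c,uv); return o+d*((z-o[2])/d[:,2])[:,None]
def proj(c,X):
    return cv2.projectPoints(np.array(X,float).reshape(-1,1,3),c[2],c[3],c[0],c[1])[0].reshape(-1,2)
E
python3 - <<'E'
from h import *
import json
a=snap('scene','s0.png');b=snap('top','t0.png')
cv2.imwrite('pics/both.png',cv2.cvtColor(np.vstack([a,b]),cv2.COLOR_RGB2BGR)) if 0 else None
for n in('scene','top'):
    c=cam(n);print(n,c[0].round(1).tolist(),c[1].round(3),ray(c,[[280,210]]))
print({k:np.round(v,3) for k,v in arm.get_obs().items()})
E
```

```text
scene [[539.2, 0.0, 283.6], [0.0, 539.2, 220.3], [0.0, 0.0, 1.0]] [-0.199  0.     0.     0.     0.   ] (array([-0.37346766, -0.71600575,  1.09419096]), array([[ 0.63632327,  0.51349011, -0.57604957]]))
top [[421.8, 0.0, 278.5], [0.0, 421.8, 211.5], [0.0, 0.0, 1.0]] [-0.03  0.    0.    0.    0.  ] (array([0.42696625, 0.06448232, 1.41612835]), array([[ 0.12107035, -0.02456345, -0.99235255]]))
{'time_s': np.float64(0.1), 'q': array([-1.208,  0.334,  0.04 ,  1.466, -0.013,  1.343, -0.058]), 'qvel': array([-0.001, -0.001, -0.   , -0.003, -0.001, -0.002,  0.   ]), 'joint_torque': array([ 4.0000e-03, -6.5782e+01,  1.3400e+00, -4.0472e+01, -6.0000e-02,
        4.1000e-02,  0.0000e+00]), 'eef_pos': array([0.289, 0.582, 0.239]), 'tool_rot': array([-7.190e-01, -3.058e+00,  2.000e-03]), 'force': array([-0.567,  0.13 , -0.29 ]), 'moment': array([-0.058, -0.011,  0.028]), 'grip_force': np.float64(0.0), 'gripper_width': np.float64(0.087)}
```

View pics/s0.png

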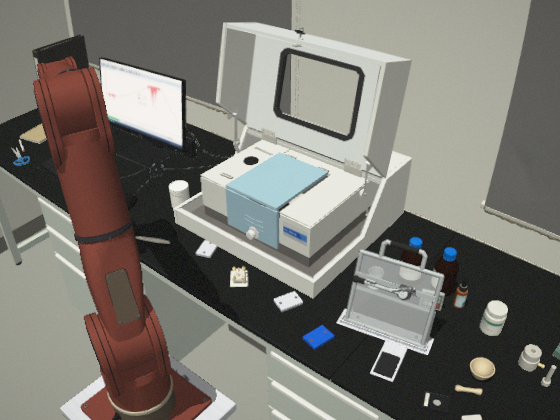

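View pics/t0.png

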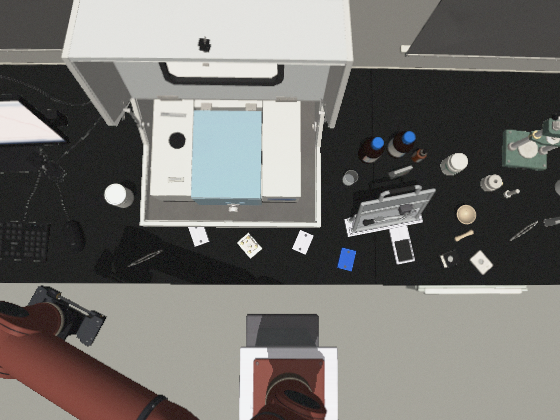

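The scene picture shows the shield at (395,290) with its pad at (388,362). The top view shows the shield at (395,210) and the pad at (402,250). Plate candidates in the top view:
- White plates at (198,236) and (302,242).
- Blue look-alike at (347,260), rejected by its colour.
- Liquid cell at (249,245), which has brass nuts.
- Whitish square at (481,262), right of the shield and the wrong shape.

I choose the two white plates and check them in a close crop.

Run:
```python
from h import *
t=cv2.imread('pics/t0.png');s=cv2.imread('pics/s0.png')
a=cv2.resize(t[220:275,180:370],None,fx=4.2,fy=4.2,interpolation=cv2.INTER_CUBIC)
b=cv2.resize(t[175:270,335:445],(398,344),interpolation=cv2.INTER_CUBIC)
c=cv2.resize(s[232:386,322:456],None,fx=2.23,fy=2.23,interpolation=cv2.INTER_CUBIC)
o=np.zeros((231+344,800,3),np.uint8);o[:a.shape[0],:a.shape[1]]=a;o[231:231+344,:398]=b;o[231:231+c.shape[0],400:400+c.shape[1]]=c[:344]
cv2.imwrite('pics/crop0.png',o);print(a.shape,b.shape,c.shape)
```

```text
(231, 798, 3) (344, 398, 3) (343, 299, 3)
```

View pics/crop0.png

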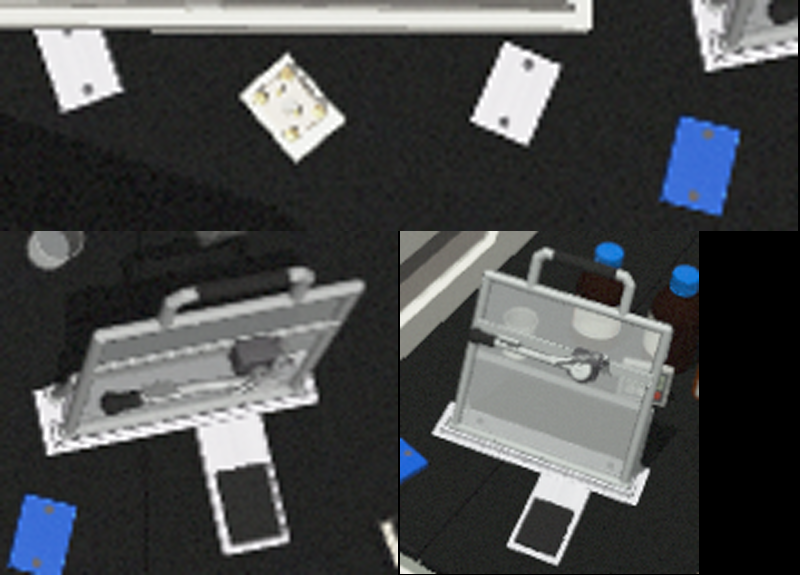

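Both white plates show the two dark dots, and the blue one is excluded. In the crop the left plate's far end is partly hidden behind the instrument rim. The shield's leg is folded with its foot to the left (+y).

```bash
cat >> h.py <<'E'
def rect(im,c,roi,z,thr=150,inv=False):
    x0,y0,x1,y1=roi; g=cv2.cvtColor(im[y0:y1,x0:x1],cv2.COLOR_RGB2GRAY)
    m=((g<thr) if inv else (g>thr)).astype(np.uint8)
    cs=cv2.findContours(m,cv2.RETR_EXTERNAL,cv2.CHAIN_APPROX_NONE)[0]; k=max(cs,key=cv2.contourArea).reshape(-1,2)+[x0,y0]
    P=onz(c,k,z)[:,:2]; r=cv2.minAreaRect((P*1000).astype(np.float32)); (w,h)=r[1]
    a=r[2]+(90 if h>w else 0); a=(a+90)%180-90
    return np.round(r[0],1),np.round(sorted(r[1]),1),round(a,1)
E
python3 - <<'E'
from h import *
for n,f,rois in(('top','t0.png',[(185,226,213,250),(290,228,316,258),(388,236,416,268)]),('scene','s0.png',[(190,235,222,262),(270,285,305,315)])):
    im=cv2.cvtColor(cv2.imread('pics/'+f),cv2.COLOR_BGR2RGB);c=cam(n)
    for r in rois: print(n,r,*rect(im,c,r,.01 if r[0]!=388 else .003))
c=cam('top')
uv=np.array([(216,471),(269,462),(289,539),(233,548)])-[0,231]; print(onz(c,uv/3.618+[335,175],.011).round(4))
uv=np.array([(36,395),(53,453),(318,399),(315,372)])-[0,231]; print(onz(c,uv/3.618+[335,175],.003).round(4))
print(onz(c,[(347,260),(351,178),(249,245)],.01).round(3), onz(c,[[145,258]],0))
c=cam('scene')
uv=np.array([(530,499),(574,509),(556,557),(514,547)])-[400,231]; print(onz(c,uv/2.23+[322,232],.011).round(4))
E
```

```text
top (185, 226, 213, 250) [515.7 301.5] [49.  67.4] 19.9
top (290, 228, 316, 258) [492.6 -45.5] [49.1 69.2] -23.4
top (388, 236, 416, 268) [ 472.9 -383.6] [63.5 94.9] 11.2
scene (190, 235, 222, 262) [528.9 305.4] [ 78.8 109.1] 41.4
scene (270, 285, 305, 315) [492.3 -45.8] [54.7 71.8] -25.5
[[ 0.4955 -0.3558  0.011 ]
 [ 0.5041 -0.4059  0.011 ]
 [ 0.433  -0.4225  0.011 ]
 [ 0.4246 -0.3699  0.011 ]]
[[ 0.5659 -0.1903  0.003 ]
 [ 0.5118 -0.2055  0.003 ]
 [ 0.564  -0.4571  0.003 ]
 [ 0.5896 -0.4551  0.003 ]]
[[ 0.433 -0.194  0.01 ]
 [ 0.71  -0.212  0.01 ]
 [ 0.481  0.132  0.01 ]] [[0.43537801 0.47782518 0.        ]]
[[ 0.4896 -0.3525  0.011 ]
 [ 0.5078 -0.4012  0.011 ]
 [ 0.4351 -0.4194  0.011 ]
 [ 0.4186 -0.3744  0.011 ]]
```

```bash
python3 -m jog '{"claw":[1,1,1,1,1,1,1,1],"xyz":[[18,-28,0],[18,-28,0],[18,-28,0],[18,-28,0],[18,-28,0],[18,-28,0],[18,-28,0],[18,-28,0]],"angular":[[0,0,46.4],[0,0,46.4],[0,0,46.4],[0,0,46.4],[0,0,46.4],[0,0,46.4],[0,0,46.4],[0,0,46.4]]}'
python3 - <<'E'
from h import *
c=cam('wrist'); im=snap('wrist','w1.png'); print(ray(c,[[280,210]]),proj(c,[[.5165,.3015,.01]]), arm.get_obs()['q'].round(2))
E
```

```text
time_s: 0.9
eef_pos: [0.4733, 0.2953, 0.2395]
tool_rot: [-0.529, 3.096, -0.004]
force: [0.3, -1.3, 0.7]
gripper_width: 0.087
grip_force: 0.0
(array([0.40897282, 0.27373787, 0.38411737]), array([[ 0.23283434,  0.08934147, -0.96843862]])) [[269.41406342 222.04335886]] [-0.77  0.15  0.14  1.7  -0.02  1.3   1.29]
```

View pics/w1.png

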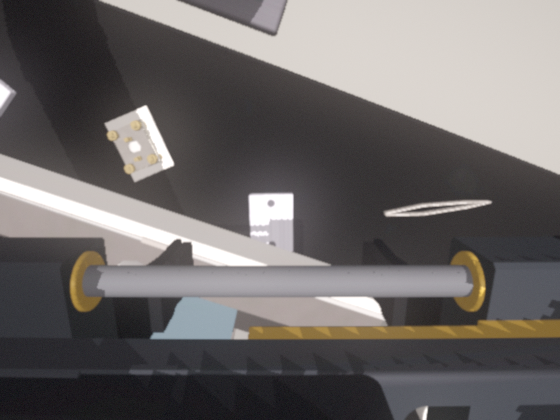

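The wrist view shows the plate from about (249,193) to (294,255), with dots at (271,203) and (270,244). Its far end is close to the instrument's front wall, and the tweezers are at (437,208).

Run:
```python
from h import *
c=cam('wrist')
P=onz(c,[(271,203),(270,244)],.01);print(P.round(4),P.mean(0).round(4),np.degrees(np.arctan2(*(P[1]-P[0])[1::-1])))
print(onz(c,[(249,194),(294,193),(249,224),(294,224)],.01).round(4))
print('rim z0/.05',onz(c,[(0,180),(240,255),(350,290)],0).round(4),onz(c,[(0,157),(240,240),(350,275)],.05).round(4))
o=arm.get_obs();print(o['eef_pos'],R.from_rotvec(o['tool_rot']).as_matrix().round(4))
K=cv2.cvtColor(cv2.imread('pics/w1.png'),cv2.COLOR_BGR2RGB)
cv2.imwrite('pics/w1c.png',cv2.resize(cv2.imread('pics/w1.png')[150:280,190:350],None,fx=4,fy=4,interpolation=cv2.INTER_CUBIC))
t=cam('top')
P=onz(t,[(74/4.2+180,88/4.2+220),(66/4.2+180,31/4.2+220)],.01);P=onz(t,[(88/4.2+180,89/4.2+220),(68/4.2+180,32/4.2+220)],.01);print('topdots',P,P.mean(0),np.degrees(np.arctan2(*(P[1]-P[0])[1::-1])))
P=onz(t,[(504/4.2+180,121/4.2+220),(529/4.2+180,65/4.2+220)],.01);print('topdotsR',P,P.mean(0),np.degrees(np.arctan2(*(P[1]-P[0])[1::-1])))
```

```text
[[0.4923 0.2996 0.01  ]
 [0.5393 0.3148 0.01  ]] [0.5158 0.3072 0.01  ] 17.89265890270613
[[0.4907 0.2728 0.01  ]
 [0.4727 0.3203 0.01  ]
 [0.5243 0.2839 0.01  ]
 [0.5069 0.3329 0.01  ]]
rim z0/.05 [[ 0.5738 -0.0061  0.    ]
 [ 0.5685  0.2861  0.    ]
 [ 0.5672  0.4304  0.    ]] [[0.5288 0.0274 0.05  ]
 [0.5315 0.2797 0.05  ]
 [0.5299 0.4036 0.05  ]]
[0.4713129  0.29867396 0.23944089] [[-9.421e-01 -3.353e-01  2.000e-04]
 [-3.353e-01  9.421e-01 -8.000e-04]
 [ 1.000e-04 -9.000e-04 -1.000e+00]]
topdots [[0.49212729 0.29171973 0.01      ]
 [0.53718147 0.30874149 0.01      ]] [0.51465438 0.30023061 0.01      ] 20.696884652561153
topdotsR [[ 0.46894901 -0.03752015  0.01      ]
 [ 0.51346617 -0.05745994  0.01      ]] [ 0.49120759 -0.04749005  0.01      ] -24.128200078520013
```

View pics/w1c.png

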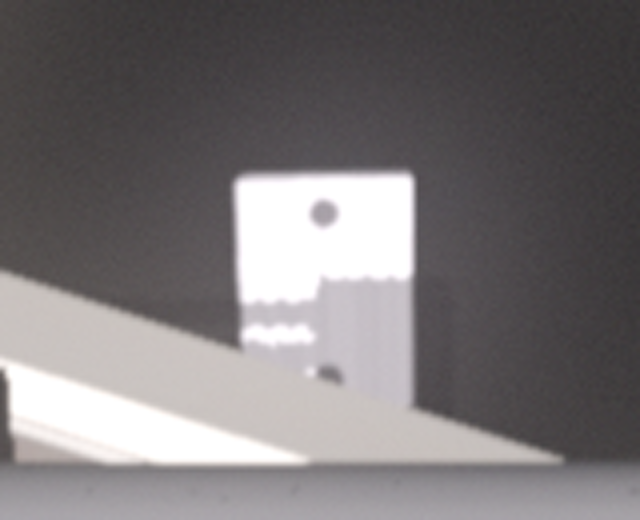

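Run:
```python
from h import *
import pickle
c=cam('wrist'); im=snap('wrist','w2.png'); pickle.dump(c,open('cw2.pkl','wb'))
g=cv2.cvtColor(im,cv2.COLOR_RGB2GRAY).astype(int); print(c[3], arm.get_obs()['eef_pos'])
for r in(205,212,218): 
    d=np.diff(g[r,230:320]); print(r,230+d.argmax()+.5,230+d.argmin()+.5)
for col in (200,220,235,262,280,286,310,320):
    print(col,[(180+i,int(v)) for i,v in enumerate(np.diff(g[180:300,col])) if abs(v)>22])
t=cv2.imread('pics/t0.png',0).astype(int)
for col in (189,193,197,201,205,215,225): print(col,t[218:238,col])
```

```text
[-0.1250477  -0.55681412  0.253387  ] [0.46993502 0.3009807  0.2393312 ]
205 244.5 288.5
212 244.5 289.5
218 245.5 289.5
200 [(221, 25), (222, 50), (223, 27), (244, 31), (261, -27), (264, -23), (265, -24)]
220 [(228, 33), (229, 44), (230, 25), (251, 28), (264, -49), (265, -51)]
235 [(233, 28), (234, 42), (235, 23), (255, 26), (256, 24), (264, -25), (265, -64), (266, -36)]
262 [(192, 29), (193, 57), (194, 54), (225, -31), (231, 28), (235, -28), (241, 23), (244, -25), (265, -36)]
280 [(192, 36), (193, 47), (194, 49), (264, -26), (265, -35)]
286 [(192, 39), (193, 49), (194, 49), (219, -29), (264, -25), (265, -39)]
310 [(258, 27), (259, 49), (260, 31), (264, -27), (265, -37), (295, 24), (296, 45), (298, -25)]
320 [(262, 48), (263, 29), (265, -35), (295, 24), (296, 51), (297, 25)]
189 [116 117 163 173 234 233 233 212 134 236 230 231 229 112  28  38  37  36
  32  33]
193 [116 116 159 170 233 232 233 213 132 235 235 234 234 234 233 235 235 235
 236 236]
197 [113 116 160 142 233 233 232 213 128 210 232 234 235 235 235 236 237 236
 237 236]
201 [115 117 162 139 233 233 234 231 131 235 236 235 234 233 234 233 234 234
 235 236]
205 [116 119 159 161 233 232 233 232 125  35  46  91 100 134 236 239 234 234
 236 234]
215 [118 117 137 162 235 234 234 234 126  36  35  31  38  33  33  34  32  30
  37  24]
225 [113 118 154 187 208 234 235 234 130 146  35  34  39  37  37  34  33  32
  32  31]
```

Run:
```python
from h import *
import pickle
w=pickle.load(open('cw2.pkl','rb'));t=cam('top')
for z in(0,.02,.04,.06,.08):
  print(z,'top edge',onz(t,[(195,225.5),(225,225.5)],z)[:,:2].round(3).tolist(),'bot',onz(t,[(195,226.8)],z)[:,:2].round(3).tolist(),'wr top',onz(w,[(200,244.5),(235,256)],z)[:,:2].round(3).tolist(),'wr bot',onz(w,[(200,223),(235,234.5),(310,259.5)],z)[:,:2].round(3).tolist())
L=onz(w,[(245,212),(289.5,212),(262,193.8),(286,193.8)],.01)[:,:2];print(L.round(4))
u=(L[3]-L[2]);print('ang',np.degrees(np.arctan2(u[1],u[0]))-90, np.linalg.norm(L[1]-L[0]))
# center: mid width, then 35 mm from near edge
y=u/np.linalg.norm(u);x=np.array([y[1],-y[0]]);m=(L[0]+L[1])/2;s=(L[2]-m)@x;print('center',m+x*(s+.035))
o=arm.get_obs();print(o['eef_pos'])
```

```text
0 top edge [[0.545, 0.315], [0.546, 0.214]] bot [[0.541, 0.315]] wr top [[0.572, 0.236], [0.572, 0.281]] wr bot [[0.546, 0.229], [0.545, 0.272], [0.546, 0.368]]
0.02 top edge [[0.543, 0.311], [0.544, 0.212]] bot [[0.539, 0.311]] wr top [[0.563, 0.239], [0.563, 0.281]] wr bot [[0.538, 0.231], [0.538, 0.273], [0.538, 0.364]]
0.04 top edge [[0.542, 0.308], [0.542, 0.21]] bot [[0.537, 0.307]] wr top [[0.555, 0.241], [0.555, 0.28]] wr bot [[0.531, 0.234], [0.531, 0.273], [0.531, 0.359]]
0.06 top edge [[0.54, 0.304], [0.541, 0.208]] bot [[0.536, 0.304]] wr top [[0.546, 0.243], [0.546, 0.28]] wr bot [[0.524, 0.236], [0.524, 0.273], [0.524, 0.354]]
0.08 top edge [[0.538, 0.301], [0.539, 0.206]] bot [[0.534, 0.3]] wr top [[0.537, 0.245], [0.537, 0.28]] wr bot [[0.517, 0.239], [0.517, 0.273], [0.517, 0.349]]
[[0.5122 0.2751]
 [0.4952 0.3231]
 [0.4856 0.2865]
 [0.4766 0.3121]]
ang 19.50773559868503 0.05095327672702487
center [0.51667767 0.30367758]
[0.46993502 0.3009807  0.2393312 ]
```

```bash
python3 -m jog '{"claw":[1,1,1,1,1,1,1,1],"xyz":[[0,-0.6,-4],[0,-0.6,-8],[1,-0.6,-12],[2.4,-0.6,-14],[2.4,-0.6,-14],[2.4,-0.6,-14],[2.4,-0.6,-14],[2.4,-0.6,-14]],"angular":[[11.7,-33,0],[11.7,-33,0],[11.7,-33,0],[11.7,-33,0],[11.7,-33,0],[11.7,-33,0],[11.7,-33,0],[11.7,-33,0]]}'
python3 - <<'E'
from h import *
import pickle
c=cam('wrist'); im=snap('wrist','w3.png'); pickle.dump(c,open('cw3.pkl','wb'))
o=arm.get_obs();print(o['eef_pos'],R.from_rotvec(o['tool_rot']).as_matrix().round(3),o['q'].round(2))
print(proj(c,[[.5167,.3037,.01],[.4837,.2925,.01]]))
E
```

```text
time_s: 1.8
eef_pos: [0.4931, 0.2971, 0.0998]
tool_rot: [-0.441, 2.498, 0.133]
force: [0.1, 0.3, 0.0]
gripper_width: 0.0871
grip_force: 0.0
[0.49367591 0.2970632  0.10018165] [[-0.769 -0.341  0.541]
 [-0.281  0.94   0.193]
 [-0.574 -0.004 -0.819]] [-0.85  0.01  0.09  2.31  0.77  0.34  0.48]
[[274.00925891 177.64106571]
 [274.72549049 136.69333336]]
```

View pics/w3.png

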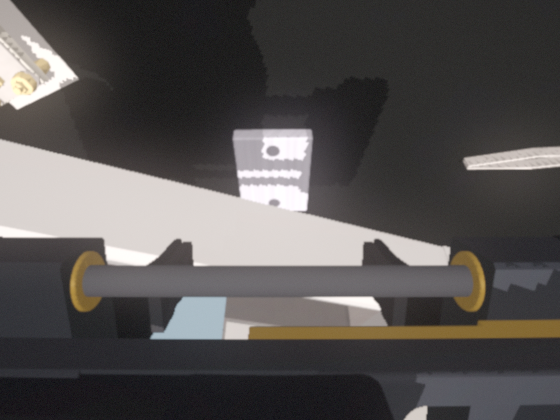

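The wrist view shows the plate from (235,138) to (311,138), with dots at (272,150) and (273,202). That matches the prediction within about 2 mm, so I descend and grip.

```bash
python3 -m jog '{"claw":[1,1,1,1,1,0.3,-1,-1],"xyz":[[0,-0.1,-3],[0,-0.1,-5],[0,-0.1,-6.5],[0,-0.1,-7.5],[0,-0.1,-7.75],[0,-0.1,-7.75],[0,-0.1,-7.75],[0,-0.1,-7.75]],"angular":[[0,0,0],[0,0,0],[0,0,0],[0,0,0],[0,0,0],[0,0,0],[0,0,0],[0,0,0]]}' 40; python3 -c "
from h import *
o=arm.get_obs();print(o['q'].round(2))"
```

```text
time_s: 2.65
eef_pos: [0.4942, 0.2953, 0.0228]
tool_rot: [-0.438, 2.497, 0.133]
force: [0.8, 0.8, 1.3]
gripper_width: 0.0701
grip_force: 0.0
[-0.92  0.18  0.16  2.36  1.4   0.21 -0.18]
```

```bash
python3 -m jog '{"claw":[-1,-1,-1,-1,-1,-1,-1,-1],"xyz":[[0,0,0],[0,0,0],[0,0,0],[0,0,0.1],[-1,0.6,0.1],[-2,1.2,0.1],[-3,2,0.1],[-3,2,0.1]],"angular":[[0,0,0],[0,0,0],[0,0,0],[0,0,0],[0,0,0],[0,0,0],[0,0,0],[0,0,0]]}' 40; python3 -c "
from h import *
o=arm.get_obs();print(o['q'].round(2))"
```

```text
time_s: 3.45
eef_pos: [0.4616, 0.317, 0.0229]
tool_rot: [-0.444, 2.497, 0.135]
force: [-0.9, 0.4, -1.2]
gripper_width: 0.0486
grip_force: 40.0
[-0.96  0.16  0.1   2.38  1.37  0.28 -0.23]
```

```bash
cat >> h.py <<'E'
def delta(p,yaw,tilt=0):
    o=arm.get_obs(); T=R.from_euler('z',yaw,degrees=True)*R.from_euler('y',-tilt,degrees=True)*R.from_matrix(np.diag([-1.,1,-1]))
    w=(T*R.from_rotvec(o['tool_rot']).inv()).as_rotvec(degrees=True)
    print('d cm',((np.array(p)-o['eef_pos'])*100).round(2),'deg',w.round(1),'at',o['eef_pos'].round(4),'F',o['force'].round(1),'t',o['time_s'],'q',o['q'].round(2),'w',round(o['gripper_width'],4))
E
python3 -c "
from h import *
delta([.5,.045,.24],12)"
```

```text
d cm [  3.84 -27.2   21.71] deg [-9.5 33.7 -7.9] at [0.4616 0.317  0.0229] F [-0.9  0.4 -1.2] t 3.45 q [-0.96  0.16  0.1   2.38  1.37  0.28 -0.23] w 0.0486
```

```bash
python3 -m jog '{"claw":[-1,-1,-1,-1,-1,-1,-1,-1],"xyz":[[0,0,4],[0,0,9],[1,-3,13],[2.4,-7,16],[3.6,-11,18],[3.6,-16,19],[3.6,-21,20],[3.6,-26,21]],"angular":[[0,0,0],[-2,8,-2],[-5,16,-4],[-8,24,-6],[-9.5,33.7,-7.9],[-9.5,33.7,-7.9],[-9.5,33.7,-7.9],[-9.5,33.7,-7.9]]}'; python3 -c "
from h import *
delta([.464,-.39,.24],12)"
```

```text
time_s: 4.25
eef_pos: [0.4992, 0.1368, 0.2006]
tool_rot: [0.329, -3.123, -0.003]
force: [1.2, -1.5, -2.5]
gripper_width: 0.0485
grip_force: 40.0
d cm [ -3.52 -52.68   3.94] deg [-0.1 -0.1 -0. ] at [0.4992 0.1368 0.2006] F [ 1.2 -1.5 -2.5] t 4.25 q [-0.57  0.09  0.23  1.85 -0.02  1.21  1.45] w 0.0485
```

```bash
python3 -m jog '{"claw":[-1,-1,-1,-1,-1,-1,-1,-1],"xyz":[[0,-5,2],[0,-10,3],[0,-15,3.5],[0,-20,3.5],[0,-25,3.5],[0,-30,3.5],[0,-35,3.5],[0,-40,3.5]],"angular":[[0,0,0],[0,0,0],[0,0,0],[0,0,0],[0,0,0],[0,0,0],[0,0,0],[0,0,0]]}'; python3 -c "
from h import *
delta([.464,-.39,.24],12)"
```

```text
time_s: 5.05
eef_pos: [0.4988, -0.2603, 0.2327]
tool_rot: [-0.325, 3.124, -0.005]
force: [0.5, 0.0, -1.0]
gripper_width: 0.0487
grip_force: 40.0
d cm [ -3.48 -12.97   0.73] deg [0.2 0.1 0.1] at [ 0.4988 -0.2603  0.2327] F [ 0.5  0.  -1. ] t 5.05 q [-0.13  0.17  0.6   1.72 -0.1   1.28  2.27] w 0.0487
```

```bash
python3 -m jog '{"claw":[-1,-1,-1,-1,-1,-1,-1,-1],"xyz":[[-1,-5,0.7],[-2.5,-9,0.7],[-3.5,-12,0.7],[-3.5,-12,0.7],[-3.5,-12,0.7],[-3.5,-12,0.7],[-3.5,-12,0.7],[-3.5,-12,0.7]],"angular":[[0,0,0],[0,0,0],[0,0,0],[0,0,0],[0,0,0],[0,0,0],[0,0,0],[0,0,0]]}'
python3 - <<'E'
from h import *
import pickle
delta([.464,-.39,.24],12)
c=cam('wrist'); im=snap('wrist','w4.png'); pickle.dump(c,open('cw4.pkl','wb'))
print(proj(c,[[.464,-.388,.011]]))
E
```

```text
time_s: 5.85
eef_pos: [0.4649, -0.3775, 0.2395]
tool_rot: [-0.327, 3.124, -0.004]
force: [-0.0, -0.9, -0.6]
gripper_width: 0.0484
grip_force: 40.0
d cm [-0.09 -1.25  0.05] deg [0.1 0.1 0. ] at [ 0.4649 -0.3775  0.2395] F [-0.  -0.9 -0.6] t 5.85 q [ 0.05  0.26  0.67  1.63 -0.16  1.31  2.53] w 0.0484
[[267.66723232 183.04817466]]
```

View pics/w4.png

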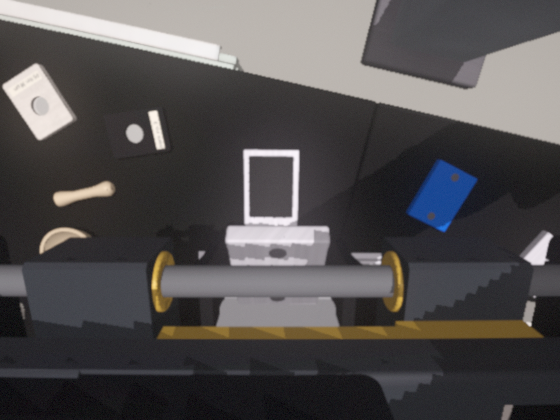

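The wrist view shows the pad with its white tongue border: outer left edge at column 243, right at 299, near end at row 149. The held plate's rear edge is at rows 227-243, columns 228-328.

Run:
```python
from h import *
import pickle
w=pickle.load(open('cw4.pkl','rb'));g=cv2.imread('pics/w4.png',0).astype(float)
def edges(a,b,n=200,th=10):
    a,b=np.array(a,float),np.array(b,float);s=np.linspace(0,1,n)[:,None];p=a+(b-a)*s
    v=np.mean([cv2.remap(g.astype(np.float32),(p[:,0]+k[0]).astype(np.float32).reshape(1,-1),(p[:,1]+k[1]).astype(np.float32).reshape(1,-1),1)[0] for k in ([0,0],)],0)
    d=np.diff(v); m=v>((v.min()+v.max())/2); i=np.where(np.diff(m.astype(int)))[0]; return p[i].round(1).tolist()
L=[];Rr=[]
for r in(165,175,185,195,205): e=edges((230,r),(312,r));print(r,[x[0] for x in e])
for cc in(255,263,271,279,287): e=edges((cc,140),(cc,226));print(cc,[x[1] for x in e])
```

```text
165 [242.8, 248.5, 292.2, 298.8]
175 [243.2, 248.5, 292.2, 298.4]
185 [243.2, 249.0, 291.8, 298.0]
195 [243.2, 249.0, 291.8, 297.6]
205 [243.2, 249.0, 291.4, 297.6]
255 [148.6, 155.6, 216.1]
263 [149.1, 156.0, 216.1]
271 [149.1, 156.0, 216.1]
279 [149.1, 156.0, 216.5]
287 [149.1, 156.4, 216.5]
```

Run:
```python
from h import *
import pickle
w=pickle.load(open('cw4.pkl','rb'))
f=lambda uv,z:onz(w,uv,z)[:,:2]
l=f([(248.6,165),(249.0,205)],.011);r=f([(292.2,165),(291.5,205)],.011);n=f([(255,155.8),(287,156.2)],.003);fa=f([(255,216.1),(287,216.5)],.011)
ang=lambda a:np.degrees(np.arctan2(a[1,1]-a[0,1],a[1,0]-a[0,0]))
print('yaws',ang(l),ang(r),ang(n)-90,ang(fa)-90)
lo=f([(243,165),(243.2,205)],.003);ro=f([(298.8,165),(297.6,205)],.003);print(ang(lo),ang(ro))
th=np.radians(np.mean([ang(l),ang(r),ang(lo),ang(ro)]));x=np.array([np.cos(th),np.sin(th)]);y=np.array([-x[1],x[0]])
print('yaw',np.degrees(th),'w',(l.mean(0)-r.mean(0))@y,(lo.mean(0)-ro.mean(0))@y,'len',(fa.mean(0)-n.mean(0))@x)
c=x*((n.mean(0)+fa.mean(0))/2@x)+y*((l.mean(0)+r.mean(0))/2@y);print('pad',c, 'tongue y ctr', (lo.mean(0)+ro.mean(0))/2@y-c@y)
o=arm.get_obs()
# held plate in hand: tool frame, rear top edge ; plate local expected
T=R.from_rotvec(o['tool_rot']).as_matrix();print(T.round(3),o['eef_pos'])
# expected plate centre (underside) in hand from grasp geometry: at tilt35 tcp z .0228 -> dx .0235,dz -.0228
t=np.radians(35)
Rt=(R.from_euler('z',0)*R.from_euler('y',-35,degrees=True)*R.from_matrix(np.diag([-1.,1,-1])))
for dx in(.020,.0235,.027):
    P=[[dx+a,b,.010-.0228] for a,b in((-.035,-.025),(-.035,.025),(-.024,0),(.024,0),)]
    loc=Rt.inv().apply(P); print(dx,proj(w,o['eef_pos']+loc@T.T).round(1).tolist())
```

```text
yaws 11.25355900519286 11.498288822396958 11.16455530232416 11.151886426747993
10.73256552464845 11.057010539948498
yaw 11.135355973046693 w -0.048190163846220824 -0.06300461526873294 len 0.0678148412912518
pad [ 0.46794043 -0.38418215] tongue y ctr 0.00021044745503329132
[[-0.978 -0.207  0.001]
 [-0.207  0.978 -0.003]
 [-0.001 -0.003 -1.   ]] [ 0.46472875 -0.37770076  0.23959324]
0.02 [[220.1, 232.4], [329.8, 232.2], [275.1, 246.1], [275.4, 292.5]]
0.0235 [[221.0, 236.9], [328.9, 236.8], [275.1, 250.2], [275.5, 295.2]]
0.027 [[222.0, 241.3], [328.1, 241.1], [275.1, 254.1], [275.5, 297.9]]
```

Run:
```python
from h import *
g=cv2.imread('pics/w4.png',0)
for y0,y1 in((245,262),(290,304)):
    s=g[y0:y1,262:294].astype(float); print(s[::2,::2].astype(int).tolist()) if y0==245 else 0
    m=s<np.median(s)*.7; ys,xs=np.where(m); print(xs.mean()+262,ys.mean()+y0,m.sum())
print(g[222:265,255].tolist()); print(g[249,210:345:1].tolist())
delta([.443,-.389,.12],11.2,35)
```

```text
[[179, 189, 201, 197, 160, 146, 146, 147, 155, 159, 168, 183, 180, 187, 185, 149], [147, 151, 159, 158, 147, 140, 139, 134, 135, 143, 146, 146, 148, 151, 153, 148], [146, 147, 149, 147, 135, 110, 97, 93, 93, 99, 110, 130, 143, 146, 147, 147], [145, 148, 149, 137, 98, 84, 82, 86, 87, 85, 86, 93, 129, 147, 148, 149], [145, 149, 150, 133, 85, 84, 84, 85, 83, 83, 85, 86, 117, 147, 148, 149], [145, 147, 148, 138, 103, 85, 84, 84, 83, 83, 85, 95, 132, 146, 147, 147], [145, 160, 181, 180, 165, 132, 119, 112, 98, 103, 114, 135, 147, 163, 181, 180], [159, 177, 203, 202, 198, 194, 192, 189, 179, 179, 181, 160, 157, 186, 202, 202], [196, 199, 204, 202, 200, 198, 198, 196, 199, 203, 204, 199, 198, 201, 202, 202]]
277.375 252.76785714285714 112
277.0 298.34285714285716 35
[238, 218, 183, 168, 185, 204, 211, 214, 214, 215, 215, 215, 216, 216, 216, 216, 217, 222, 230, 231, 220, 203, 179, 152, 144, 144, 142, 143, 141, 142, 141, 141, 142, 143, 142, 142, 156, 179, 193, 197, 196, 194, 180]
[40, 38, 43, 41, 40, 41, 45, 44, 49, 50, 47, 49, 48, 46, 50, 51, 59, 85, 119, 138, 141, 143, 144, 144, 143, 143, 144, 144, 143, 143, 142, 142, 143, 144, 143, 146, 144, 143, 142, 143, 141, 142, 143, 142, 141, 143, 143, 142, 145, 145, 144, 146, 146, 146, 147, 149, 149, 149, 147, 142, 135, 123, 110, 103, 97, 95, 93, 92, 93, 95, 99, 102, 110, 119, 130, 138, 143, 147, 146, 146, 147, 146, 147, 147, 147, 144, 143, 143, 142, 144, 145, 143, 145, 144, 143, 142, 142, 141, 143, 142, 145, 146, 147, 146, 146, 145, 143, 144, 144, 146, 145, 146, 146, 146, 147, 144, 136, 114, 77, 55, 53, 50, 53, 51, 50, 49, 48, 48, 48, 42, 44, 45, 43, 41, 40]
d cm [ -2.17  -1.13 -11.96] deg [  7.2 -34.2  -0.7] at [ 0.4647 -0.3777  0.2396] F [ 0.2  0.2 -0.9] t 5.9 q [ 0.05  0.26  0.67  1.63 -0.16  1.31  2.53] w 0.0484
```

Run:
```python
from h import *
import pickle
from scipy.optimize import least_squares
w=pickle.load(open('cw4.pkl','rb'));o=arm.get_obs();T=R.from_rotvec(o['tool_rot']).as_matrix()
Z=np.array([[-.035,-.025,.01],[-.035,.025,.01],[-.0242,0,.01],[.0242,0,.01],[-.035,-.025,0],[-.035,.025,0]])
obs=np.array([[227.5,244],[327.5,244],[277.4,252.8],[277,298.3],[228,226.5],[328,226.5]])
def pr(v):
    Rt=R.from_euler('y',-v[3],degrees=True)*R.from_matrix(np.diag([-1.,1,-1]))
    return proj(w,o['eef_pos']+Rt.inv().apply(Z+v[:3])@T.T)
s=least_squares(lambda v:(pr(v)-obs).ravel(),[.025,0,-.0228,35]);print(s.x,s.cost);print((pr(s.x)-obs).round(1).tolist())
```

```text
[ 3.28460291e-02  1.23896725e-03 -2.59501084e-02  3.49079813e+01] 6.185407573819732
[[-0.8, -1.0], [1.1, -1.2], [0.2, 2.2], [0.5, -0.6], [0.5, 0.3], [-1.4, 0.2]]
```

Run:
```python
from h import *
import pickle
from scipy.optimize import least_squares
w=pickle.load(open('cw4.pkl','rb'));o=arm.get_obs();T=R.from_rotvec(o['tool_rot']).as_matrix()
g=cv2.imread('pics/w4.png',0).astype(int)
for r in (230,235,240,244,249,255,260): m=np.where(g[r,215:345]>100)[0]; print(r,215+m.min()-.5,215+m.max()+.5)
print([ (r,g[r,240],g[r,310]) for r in range(222,250,1)])
Z=np.array([[-.035,-.025,.01],[-.035,.025,.01],[-.0242,0,.01],[.0242,0,.01]])
def pr(v):
    Rt=R.from_euler('y',-35,degrees=True)*R.from_matrix(np.diag([-1.,1,-1]))
    return proj(w,o['eef_pos']+Rt.inv().apply(Z+[v,0.001,-.0228])@T.T)
for v in (.0235,.026,.028,.030,.033): print(v,pr(v).round(1).tolist())
```

```text
230 225.5 329.5
235 224.5 329.5
240 224.5 329.5
244 225.5 329.5
249 227.5 327.5
255 228.5 326.5
260 229.5 325.5
[(222, np.int64(60), np.int64(62)), (223, np.int64(59), np.int64(60)), (224, np.int64(70), np.int64(63)), (225, np.int64(117), np.int64(96)), (226, np.int64(171), np.int64(156)), (227, np.int64(201), np.int64(195)), (228, np.int64(210), np.int64(209)), (229, np.int64(213), np.int64(214)), (230, np.int64(213), np.int64(215)), (231, np.int64(215), np.int64(216)), (232, np.int64(215), np.int64(216)), (233, np.int64(217), np.int64(217)), (234, np.int64(217), np.int64(217)), (235, np.int64(217), np.int64(215)), (236, np.int64(217), np.int64(216)), (237, np.int64(218), np.int64(216)), (238, np.int64(220), np.int64(216)), (239, np.int64(225), np.int64(222)), (240, np.int64(232), np.int64(230)), (241, np.int64(231), np.int64(236)), (242, np.int64(220), np.int64(228)), (243, np.int64(206), np.int64(212)), (244, np.int64(197), np.int64(197)), (245, np.int64(183), np.int64(177)), (246, np.int64(161), np.int64(153)), (247, np.int64(145), np.int64(146)), (248, np.int64(142), np.int64(144)), (249, np.int64(142), np.int64(145))]
0.0235 [[223.2, 236.9], [331.1, 236.7], [277.2, 249.9], [277.1, 295.4]]
0.026 [[223.8, 240.1], [330.4, 239.9], [277.2, 252.8], [277.1, 297.3]]
0.028 [[224.3, 242.5], [329.9, 242.4], [277.2, 255.0], [277.1, 298.8]]
0.03 [[224.8, 244.9], [329.4, 244.8], [277.2, 257.2], [277.1, 300.2]]
0.033 [[225.6, 248.5], [328.7, 248.3], [277.2, 260.4], [277.1, 302.4]]
```

```bash
python3 -m jog '{"claw":[-1,-1,-1,-1,-1,-1,-1,-1],"xyz":[[-1,-1.2,-2],[-2.3,-1.2,-4],[-2.3,-1.2,-8],[-2.3,-1.2,-11],[-2.3,-1.2,-14],[-2.3,-1.2,-17],[-2.3,-1.2,-17],[-2.3,-1.2,-17]],"angular":[[2,-9,0],[4,-18,0],[5.5,-26,-0.5],[7.2,-34.2,-0.7],[7.2,-34.2,-0.7],[7.2,-34.2,-0.7],[7.2,-34.2,-0.7],[7.2,-34.2,-0.7]]}'; python3 -c "
from h import *
delta([.442,-.390,.0345],11.2,35)"
```

```text
time_s: 6.7
eef_pos: [0.4344, -0.3954, 0.0917]
tool_rot: [-0.286, 2.843, 0.097]
force: [-0.6, 0.3, -3.7]
gripper_width: 0.0486
grip_force: 40.0
d cm [ 0.76  0.54 -5.72] deg [  1.6 -18.6  -1. ] at [ 0.4344 -0.3954  0.0917] F [-0.6  0.3 -3.7] t 6.7 q [ 1.26  0.32 -0.5   1.88 -0.14  0.86  2.64] w 0.0486
```

```bash
python3 -m jog '{"claw":[-1,-1,-1,-1,-1,-1,-1,-1],"xyz":[[0.8,0.5,-1],[0.8,0.5,-1],[0.8,0.5,-1],[0.8,0.5,-1],[0.8,0.5,-1],[0.8,0.5,-1],[0.8,0.5,-1],[0.8,0.5,-1]],"angular":[[1.6,-18.6,-1],[1.6,-18.6,-1],[1.6,-18.6,-1],[1.6,-18.6,-1],[1.6,-18.6,-1],[1.6,-18.6,-1],[1.6,-18.6,-1],[1.6,-18.6,-1]]}'; python3 -c "
from h import *
delta([.442,-.390,.0345],11.2,35)"
```

```text
time_s: 7.5
eef_pos: [0.4426, -0.3898, 0.0815]
tool_rot: [-0.248, 2.524, 0.081]
force: [-0.2, -0.1, -0.8]
gripper_width: 0.0486
grip_force: 40.0
d cm [-0.06 -0.02 -4.7 ] deg [-0.1 -0.2 -0.1] at [ 0.4426 -0.3898  0.0815] F [-0.2 -0.1 -0.8] t 7.5 q [ 1.99  0.61 -1.24  2.02  0.06  0.6   2.64] w 0.0486
```

```bash
python3 -m jog '{"claw":[-1,-1,-1,-1,-1,-1,-1,-1],"xyz":[[0,0,-1],[0,0,-2],[0,0,-3],[0,0,-3.8],[0,0,-4.2],[0,0,-4.5],[0,0,-4.6],[0,0,-4.7]],"angular":[[0,0,0],[0,0,0],[0,0,0],[0,0,0],[0,0,0],[0,0,0],[0,0,0],[0,0,0]]}'; python3 -c "
from h import *
delta([.442,-.390,.0338],11.2,35)"
```

```text
time_s: 8.3
eef_pos: [0.4419, -0.3906, 0.0347]
tool_rot: [-0.245, 2.522, 0.08]
force: [-0.0, 0.2, 0.2]
gripper_width: 0.0486
grip_force: 40.0
d cm [ 0.01  0.06 -0.09] deg [-0.1 -0.1  0.1] at [ 0.4419 -0.3906  0.0347] F [-0.   0.2  0.2] t 8.3 q [ 1.93  0.67 -1.16  2.04  0.11  0.52  2.64] w 0.0486
```

```bash
python3 -m jog '{"claw":[-1,-1,-1,-1,-0.8,-0.4,0.3,1],"xyz":[[0,0.05,-0.05],[0,0.05,-0.1],[0,0.05,-0.12],[0,0.05,-0.12],[0,0.05,-0.12],[0,0.05,-0.12],[0,0.05,-0.12],[0,0.05,-0.12]],"angular":[[0,0,0],[0,0,0],[0,0,0],[0,0,0],[0,0,0],[0,0,0],[0,0,0],[0,0,0]]}'; python3 -c "
from h import *
delta([.442,-.390,.2],11.2,0)"
```

```text
time_s: 9.1
eef_pos: [0.4419, -0.3899, 0.0333]
tool_rot: [-0.245, 2.522, 0.081]
force: [0.8, 0.3, 0.1]
gripper_width: 0.0579
grip_force: 0.0
d cm [ 1.000e-02 -1.000e-02  1.667e+01] deg [-6.9 34.3  0.1] at [ 0.4419 -0.3899  0.0333] F [0.8 0.3 0.1] t 9.1 q [ 1.93  0.67 -1.15  2.04  0.11  0.51  2.64] w 0.0579
```

```bash
python3 -m jog '{"claw":[1,1,1,1,1,1,1,1],"xyz":[[0,0,0],[0,0,0],[-0.3,0,0.8],[-1,0,3],[-1,0,7],[0,0,12],[1,0,17],[2.2,0.5,20.5]],"angular":[[0,0,0],[0,0,0],[0,0,0],[0,0,0],[0,0,0],[-2,9,0],[-4,18,0],[-5.5,26,0]]}'; python3 -c "
from h import *
delta([.464,-.38,.24],11.2,0)"
```

```text
time_s: 9.9
eef_pos: [0.4626, -0.3869, 0.2365]
tool_rot: [-0.288, 2.937, 0.014]
force: [1.8, -0.2, -0.5]
gripper_width: 0.0869
grip_force: 0.0
d cm [0.14 0.69 0.35] deg [-1.6 10.8 -0. ] at [ 0.4626 -0.3869  0.2365] F [ 1.8 -0.2 -0.5] t 9.9 q [ 1.65  0.35 -1.15  1.66  0.22  1.19  2.25] w 0.0869
```

```bash
python3 -m jog '{"claw":[1,1,1,1,1,1,1,1],"xyz":[[0,0.6,0.3],[0,0.6,0.3],[0,0.6,0.3],[0,0.6,0.3],[0,0.6,0.3],[0,0.6,0.3],[0,0.6,0.3],[0,0.6,0.3]],"angular":[[-1.6,8,0],[-1.6,8,0],[-1.6,8,0],[-1.6,8,0],[-1.6,8,0],[-1.6,8,0],[-1.6,8,0],[-1.6,8,0]]}'
python3 - <<'E'
from h import *
import pickle
delta([.464,-.38,.24],11.2,0)
c=cam('wrist'); im=snap('wrist','w5.png'); pickle.dump(c,open('cw5.pkl','wb'))
p=proj(c,[[.468,-.384,.021]])[0];print(p)
x,y=p.astype(int);x0,y0=max(x-70,0),max(y-55,0)
cv2.imwrite('pics/w5c.png',cv2.resize(cv2.imread('pics/w5.png')[y0:y0+110,x0:x0+140],None,fx=5,fy=5,interpolation=cv2.INTER_CUBIC));print(x0,y0)
E
```

```text
time_s: 10.7
eef_pos: [0.4608, -0.3803, 0.2324]
tool_rot: [-0.304, 3.076, 0.007]
force: [0.6, -0.5, 0.2]
gripper_width: 0.0873
grip_force: 0.0
d cm [0.32 0.03 0.76] deg [-0.6  2.9 -0.1] at [ 0.4608 -0.3803  0.2324] F [ 0.6 -0.5  0.2] t 10.7 q [ 1.49  0.4  -1.08  1.6   0.33  1.32  2.14] w 0.0873
[271.51332627 184.62112155]
201 129
```

View pics/w5c.png

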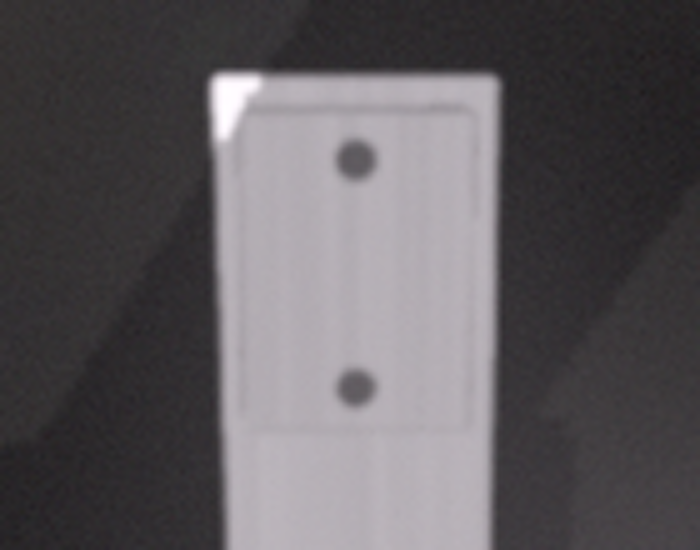

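The crop shows plate 1 flush on the pad. Its dots are at crop pixels (355,160) and (355,388), the outline spans x 240-475, and the tongue spans about 221-497.

Run:
```python
from h import *
import pickle
w=pickle.load(open('cw5.pkl','rb'));q=lambda a:np.array(a,float)/5+[201,129]
P=onz(w,q([(355.5,160),(355.5,388)]),.021)[:,:2];print(P.mean(0).round(4),np.degrees(np.arctan2(*(P[1]-P[0])[::-1])))
a=onz(w,q([(214,150),(229,540)]),.003)[:,:2];b=onz(w,q([(499,150),(491,540)]),.003)[:,:2];n=onz(w,q([(270,75),(450,76)]),.003)[:,:2]
th=np.radians(11.2);x=np.array([np.cos(th),np.sin(th)]);y=np.array([-x[1],x[0]])
A=lambda l:np.degrees(np.arctan2(*(l[1]-l[0])[::-1]));print('tongue',A(a),A(b),'lat ctr',(a.mean(0)+b.mean(0))/2@y,'plate lat',P.mean(0)@y,'end',n.mean(0)@x,'plate x - end',P.mean(0)@x-n.mean(0)@x)
print('w4 pad: lat',np.array([.4679,-.3842])@y,'x-end', np.array([.4679,-.3842])@x-onz(pickle.load(open('cw4.pkl','rb')),[(271,149.1)],.003)[0,:2]@x)
```

```text
[ 0.4675 -0.3835] 10.966650651209953
tongue 11.745223409485757 11.23320287999894 lat ctr -0.46664908789852 plate lat -0.4669608353262938 end 0.3436999160401919 plate x - end 0.040407892603442186
w4 pad: lat -0.46776522362098427 x-end 0.04149252563875183
```

```bash
python3 -m jog '{"claw":[1,1,1,1,1,1,1,1],"xyz":[[0,5,0.8],[0,10,0.8],[0,15,0.8],[0,20,0.8],[0,25,0.8],[0,30,0.8],[0,35,0.8],[0,35,0.8]],"angular":[[0,2.5,-4],[0,2.5,-8],[0,2.5,-14],[0,2.5,-20],[0,2.5,-26],[0,2.5,-32],[0,2.5,-35],[0,2.5,-35]]}'; python3 -c "
from h import *
delta([.453,-.027,.24],-24,0)"
```

```text
time_s: 11.55
eef_pos: [0.4615, -0.0225, 0.241]
tool_rot: [0.629, 3.069, -0.013]
force: [-0.6, 0.1, 0.6]
gripper_width: 0.087
grip_force: 0.0
d cm [-0.85 -0.45 -0.1 ] deg [ 0.5  0.4 -0.8] at [ 0.4615 -0.0225  0.241 ] F [-0.6  0.1  0.6] t 11.55 q [ 1.24 -0.02 -1.25  1.86 -0.01  1.29  1.16] w 0.087
```

Run:
```python
from h import *
import pickle,time
for _ in range(3): arm.capture('top')
c=cam('wrist'); im=snap('wrist','w6.png'); pickle.dump(c,open('cw6.pkl','wb'))
p=proj(c,[[.494,-.045,.01]])[0];print(p)
x,y=p.astype(int); r=(x-50,y-50,x+50,min(y+50,262))
delta([.453,-.027,.24],-24,0)
g=cv2.cvtColor(im,cv2.COLOR_RGB2GRAY).astype(int)
for row in range(y-40,y+40,6): print(row,''.join('#' if v>130 else '+' if v>90 else '.' for v in g[row,x-60:x+60:2]))
for col in (x-15,x,x+15): print(col,[(y-60+i,int(v)) for i,v in enumerate(np.diff(g[y-60:y+60,col])) if abs(v)>20])
cv2.imwrite('pics/w6c.png',cv2.resize(cv2.imread('pics/w6.png')[y-60:y+60,x-75:x+75],None,fx=5,fy=5,interpolation=cv2.INTER_CUBIC));print(x-75,y-60)
```

```text
[277.13910132 215.02812867]
d cm [-0.84  0.38 -0.06] deg [ 0.5  0.3 -0.3] at [ 0.4614 -0.0308  0.2406] F [ 0.8 -0.6 -0.5] t 11.75 q [ 1.25 -0.02 -1.24  1.86 -0.01  1.29  1.17] w 0.0871
175 ............................................................
181 ............................................................
187 ....................######################+.................
193 ....................######################+.................
199 ....................######################+.................
205 ....................######################+.................
211 ....................######################+.................
217 ....................######################+.................
223 ....................######################+.................
229 ....................######################+.................
235 ....................##########++##########+.............+###
241 ....................######################......++##########
247 .........................................++#################
253 .................................++#########################
262 [
[... 198 characters left out ...]
t64(264), -22), (np.int64(265), -47)]
277 [(np.int64(182), 38), (np.int64(183), 62), (np.int64(184), 52), (np.int64(189), -28), (np.int64(190), -40), (np.int64(191), -21), (np.int64(196), 40), (np.int64(197), 29), (np.int64(201), -23), (np.int64(202), -25), (np.int64(231), -23), (np.int64(232), -32), (np.int64(238), 32), (np.int64(242), -37), (np.int64(243), -45), (np.int64(255), 36), (np.int64(256), 56), (np.int64(257), 27), (np.int64(264), -26), (np.int64(265), -47)]
292 [(np.int64(182), 40), (np.int64(183), 61), (np.int64(184), 50), (np.int64(242), -36), (np.int64(243), -44), (np.int64(249), 26), (np.int64(250), 49), (np.int64(251), 30), (np.int64(264), -28), (np.int64(265), -45)]
202 155
```

Run:
```python
from h import *
import pickle
w=pickle.load(open('cw6.pkl','rb'));g=cv2.imread('pics/w6.png',0).astype(int)
for r in (187,205,225,240):
    m=np.where(g[r,240:320]>110)[0]; print(r,240+m.min()-.5,240+m.max()+.5)
def dot(r0,r1):
    s=g[r0:r1,262:296]; ys,xs=np.where(s<.7*np.median(s)); return xs.mean()+262,ys.mean()+r0
d=[dot(186,202),dot(226,241)];print(d)
P=onz(w,d,.01)[:,:2];print('dots',P.round(4),P.mean(0).round(4),np.degrees(np.arctan2(*(P[1]-P[0])[::-1])),np.linalg.norm(P[1]-P[0]))
a=onz(w,[(278,183.3)],0)[0,:2];b=onz(w,[(278,243)],.01)[0,:2];print('near/far',a,b,(a+b)/2,np.linalg.norm(a-b))
l=onz(w,[(256.5,187),(256.5,240)],.01)[:,:2];print('side ang',np.degrees(np.arctan2(*(l[1]-l[0])[::-1])))
print('wall bottom', onz(w,[(262,262),(277,256),(292,250)],.015).round(3),onz(w,[(262,262),(277,256),(292,250)],.0).round(3))
```

```text
187 255.5 301.5
205 255.5 300.5
225 256.5 300.5
240 256.5 319.5
[(np.float64(277.9), np.float64(193.7)), (np.float64(278.12), np.float64(235.28))]
dots [[ 0.4714 -0.0341]
 [ 0.517  -0.0538]] [ 0.4942 -0.044 ] -23.309655481979068 0.04972504879414556
near/far [ 0.46211492 -0.0300144 ] [ 0.52576274 -0.05779577] [ 0.49393883 -0.04390509] 0.0694467411362978
side ang -24.53853242254128
wall bottom [[ 0.538 -0.084  0.015]
 [ 0.538 -0.065  0.015]
 [ 0.539 -0.046  0.015]] [[ 0.544 -0.087  0.   ]
 [ 0.544 -0.067  0.   ]
 [ 0.544 -0.047  0.   ]]
```

```bash
python3 -m jog '{"claw":[1,1,1,1,1,1,1,1],"xyz":[[0,0,-4],[0,-0.5,-8],[0.7,-0.5,-11],[1.4,-0.5,-13],[1.4,-0.5,-14],[1.4,-0.5,-14],[1.4,-0.5,-14],[1.4,-0.5,-14]],"angular":[[-6.8,-16.2,0],[-6.8,-16.2,0],[-6.8,-16.2,0],[-6.8,-16.2,0],[-6.8,-16.2,0],[-6.8,-16.2,0],[-6.8,-16.2,0],[-6.8,-16.2,0]]}'; python3 -c "
from h import *
delta([.475,-.0356,.0222],-23.7,18)"
```

```text
time_s: 12.55
eef_pos: [0.476, -0.0348, 0.1013]
tool_rot: [0.581, 2.771, -0.092]
force: [0.9, -0.3, 0.5]
gripper_width: 0.0868
grip_force: 0.0
d cm [-0.1  -0.08 -7.91] deg [ 0.   0.1 -0. ] at [ 0.476  -0.0348  0.1013] F [ 0.9 -0.3  0.5] t 12.55 q [ 1.24 -0.08 -1.3   2.22  0.11  0.66  1.  ] w 0.0868
```

```bash
python3 -m jog '{"claw":[1,1,1,1,1,1,1,1],"xyz":[[-0.1,0,-2],[-0.1,-0.1,-4],[-0.1,-0.1,-5.5],[-0.1,-0.1,-7],[-0.1,-0.1,-7.7],[-0.1,-0.1,-7.9],[-0.1,-0.1,-7.9],[-0.1,-0.1,-7.9]],"angular":[[0,0,0],[0,0,0],[0,0,0],[0,0,0],[0,0,0],[0,0,0],[0,0,0],[0,0,0]]}'; python3 -c "
from h import *
delta([.475,-.0356,.0222],-23.7,18)"
```

```text
time_s: 13.35
eef_pos: [0.475, -0.0359, 0.0224]
tool_rot: [0.581, 2.771, -0.094]
force: [0.4, 1.0, 0.6]
gripper_width: 0.0874
grip_force: 0.0
d cm [-0.    0.03 -0.02] deg [ 0.1  0.1 -0. ] at [ 0.475  -0.0359  0.0224] F [0.4 1.  0.6] t 13.35 q [ 0.98  0.23 -1.16  2.29  0.71  0.6   0.45] w 0.0874
```

Positioned without contact. Now I close.

```bash
python3 -m jog '{"claw":[0,-1,-1,-1,-1,-1,-1,-1],"xyz":[[0,0,0],[0,0,0],[0,0,0],[0,0,0],[0,0,0],[0,0,0],[0,0,0],[0,0,0]],"angular":[[0,0,0],[0,0,0],[0,0,0],[0,0,0],[0,0,0],[0,0,0],[0,0,0],[0,0,0]]}' 40; python3 -c "
from h import *
delta([.475,-.0356,.0222],-23.7,18)"
```

```text
time_s: 14.15
eef_pos: [0.4744, -0.0357, 0.0216]
tool_rot: [0.581, 2.772, -0.093]
force: [-0.4, -1.0, 1.1]
gripper_width: 0.0493
grip_force: 40.0
d cm [0.06 0.01 0.06] deg [ 0.  0. -0.] at [ 0.4744 -0.0357  0.0216] F [-0.4 -1.   1.1] t 14.15 q [ 0.98  0.23 -1.16  2.29  0.71  0.6   0.45] w 0.0493
```

```bash
python3 -m jog '{"claw":[-1,-1,-1,-1,-1,-1,-1,-1],"xyz":[[0,0,2],[0,0,6],[0,0,11],[0.5,-3,14],[1,-7,16],[1,-12,16],[1,-17,16],[1,-22,16]],"angular":[[0,0,0],[0,0,0],[0,0,0],[0,0,5],[0,0,10],[0,0,15],[0,0,20],[0,0,25]]}'; python3 -c "
from h import *
delta([.4473,-.3886,.09],11.2,18)"
```

```text
time_s: 14.95
eef_pos: [0.4832, -0.1759, 0.1705]
tool_rot: [-0.014, 2.826, -0.001]
force: [1.1, 0.5, -0.8]
gripper_width: 0.0489
grip_force: 40.0
d cm [ -3.59 -21.27  -8.05] deg [ 0.1  0.1 10.6] at [ 0.4832 -0.1759  0.1705] F [ 1.1  0.5 -0.8] t 14.95 q [ 1.15 -0.06 -0.78  2.08 -0.22  0.82  2.08] w 0.0489
```

```bash
python3 -m jog '{"claw":[-1,-1,-1,-1,-1,-1,-1,-1],"xyz":[[0,-4,0],[0,-8,0],[-1,-12,0],[-2,-16,0],[-3,-18,-2],[-3,-18,-4],[-3,-18,-4],[-3,-18,-4]],"angular":[[0,0,4],[0,0,8],[0,0,10.6],[0,0,10.6],[0,0,10.6],[0,0,10.6],[0,0,10.6],[0,0,10.6]]}'; python3 -c "
from h import *
delta([.4473,-.3886,.09],11.2,18)"
```

```text
time_s: 15.75
eef_pos: [0.4531, -0.3546, 0.1294]
tool_rot: [-0.267, 2.817, 0.044]
force: [0.2, 1.1, -0.7]
gripper_width: 0.0491
grip_force: 39.7
d cm [-0.58 -3.4  -3.94] deg [-0.1 -0.   0.4] at [ 0.4531 -0.3546  0.1294] F [ 0.2  1.1 -0.7] t 15.75 q [ 1.3   0.22 -0.62  1.93 -0.16  0.85  2.56] w 0.0491
```

```bash
python3 -m jog '{"claw":[-1,-1,-1,-1,-1,-1,-1,-1],"xyz":[[-0.3,-1.7,-1],[-0.6,-3.4,-3],[-0.6,-3.4,-5],[-0.6,-3.4,-6.5],[-0.6,-3.4,-6.5],[-0.6,-3.4,-6.5],[-0.6,-3.4,-6.5],[-0.6,-3.4,-6.5]],"angular":[[0,0,0.4],[0,0,0.4],[0,0,0.4],[0,0,0.4],[0,0,0.4],[0,0,0.4],[0,0,0.4],[0,0,0.4]]}'; python3 -c "
from h import *
delta([.4473,-.3886,.0426],11.2,18)"
```

```text
time_s: 16.55
eef_pos: [0.4475, -0.3897, 0.0656]
tool_rot: [-0.276, 2.815, 0.041]
force: [-0.1, 0.3, -0.3]
gripper_width: 0.0493
grip_force: 39.7
d cm [-0.02  0.11 -2.3 ] deg [ 0.1  0.  -0. ] at [ 0.4475 -0.3897  0.0656] F [-0.1  0.3 -0.3] t 16.55 q [ 1.31  0.35 -0.59  1.93 -0.1   0.74  2.6 ] w 0.0493
```

```bash
python3 -m jog '{"claw":[-1,-1,-1,-1,-1,-1,-1,-1],"xyz":[[0,0.1,-1],[0,0.1,-1.6],[0,0.1,-2],[0,0.1,-2.1],[0,0.1,-2.15],[0,0.1,-2.2],[0,0.1,-2.25],[0,0.1,-2.25]],"angular":[[0,0,0],[0,0,0],[0,0,0],[0,0,0],[0,0,0],[0,0,0],[0,0,0],[0,0,0]]}'; python3 -c "
from h import *
delta([.4473,-.3886,.0426],11.2,18)"
```

```text
time_s: 17.35
eef_pos: [0.4468, -0.3881, 0.0424]
tool_rot: [-0.276, 2.816, 0.045]
force: [-4.8, 3.1, 10.2]
gripper_width: 0.0492
grip_force: 39.8
d cm [ 0.05 -0.05  0.02] deg [-0.  -0.1 -0. ] at [ 0.4468 -0.3881  0.0424] F [-4.8  3.1 10.2] t 17.35 q [ 1.3   0.38 -0.58  1.94 -0.08  0.7   2.59] w 0.0492
```

```bash
python3 -m jog '{"claw":[-1,-1,-0.5,1,1,1,1,1],"xyz":[[0,0,0.05],[0,0,0.08],[0,0,0.08],[0,0,0.08],[0,0,0.08],[0,0,0.08],[0,0,0.08],[0,0,0.08]],"angular":[[0,0,0],[0,0,0],[0,0,0],[0,0,0],[0,0,0],[0,0,0],[0,0,0],[0,0,0]]}'; python3 -m jog '{"claw":[1,1,1,1,1,1,1,1],"xyz":[[0,0,0],[-0.3,0,0.8],[-1,0,3],[-1,0,7],[0,0,11],[1,0.4,15],[1.6,0.8,19.5],[1.6,0.8,19.5]],"angular":[[0,0,0],[0,0,0],[0,0,0],[0,0,0],[-1,5,0],[-2,10,0],[-3.5,17.5,0],[-3.5,17.5,0]]}'
python3 - <<'E'
from h import *
import pickle
for _ in range(2): arm.capture('top')
delta([.464,-.38,.24],11.2,0)
c=cam('wrist'); im=snap('wrist','w7.png'); pickle.dump(c,open('cw7.pkl','wb'))
p=proj(c,[[.468,-.384,.031]])[0];print(p)
g=cv2.cvtColor(im,cv2.COLOR_RGB2GRAY).astype(int);x,y=p.astype(int)
cv2.imwrite('pics/w7c.png',cv2.resize(cv2.imread('pics/w7.png')[y-55:y+55,x-70:x+70],None,fx=5,fy=5,interpolation=cv2.INTER_CUBIC));print(x-70,y-55)
m=cv2.adaptiveThreshold(g.astype(np.uint8),255,0,1,15,25)[y-45:y+40,x-12:x+14]
n,l,s,ce=cv2.connectedComponentsWithStats(m);print([(s[i,4],(ce[i]+[x-12,y-45]).round(1)) for i in range(1,n) if s[i,4]>15])
E
```

```text
time_s: 18.15
eef_pos: [0.4469, -0.3884, 0.0427]
tool_rot: [-0.276, 2.816, 0.044]
force: [-0.3, 1.1, 1.0]
gripper_width: 0.0812
grip_force: 0.0
time_s: 18.95
eef_pos: [0.469, -0.3777, 0.2458]
tool_rot: [-0.317, 3.119, -0.01]
force: [1.9, 0.1, -0.2]
gripper_width: 0.0872
grip_force: 0.0
d cm [-0.08 -0.05  0.08] deg [ 0.1  0.3 -0.2] at [ 0.4648 -0.3795  0.2392] F [ 0.1  0.7 -1.4] t 19.05 q [ 1.11  0.29 -0.61  1.57  0.17  1.33  2.25] w 0.0871
[271.83479782 190.47383451]
201 135
[(np.int32(104), array([271.5, 146.5])), (np.int32(46), array([272.4, 168.1])), (np.int32(44), array([274.5, 214. ]))]
```

View pics/w7c.png

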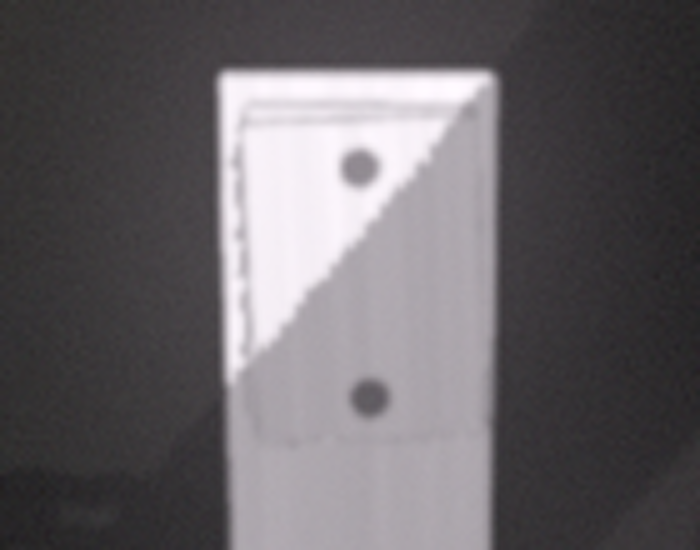

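The top plate sits on the lower one, skewed about 2.5° clockwise, with dots at crop pixels (359,168) and (370,398). I check this against the tolerance.

Run:
```python
from h import *
import pickle
w=pickle.load(open('cw7.pkl','rb'));q=lambda a:np.array(a,float)/5+[201,135]
P=onz(w,q([(359,168),(370,398)]),.031)[:,:2];th=np.radians(11.2);x=np.array([np.cos(th),np.sin(th)]);y=np.array([-x[1],x[0]])
print(P.mean(0).round(4),np.degrees(np.arctan2(*(P[1]-P[0])[::-1])))
a=onz(w,q([(221,150),(230,540)]),.003)[:,:2];b=onz(w,q([(496,150),(491,540)]),.003)[:,:2];n=onz(w,q([(270,72),(450,72)]),.003)[:,:2]
A=lambda l:np.degrees(np.arctan2(*(l[1]-l[0])[::-1]));print('tongue',A(a),A(b),'lat ctr',(a.mean(0)+b.mean(0))/2@y,'plate lat',P.mean(0)@y,'end',n.mean(0)@x,'plate x-end',P.mean(0)@x-n.mean(0)@x)
d=np.array([.0,.0]);delta([.464,-.38,.24],11.2,0)
```

```text
[ 0.4692 -0.3815] 13.845847708655164
tongue 11.252279541105567 11.549785974116773 lat ctr -0.4668587136461961 plate lat -0.4653748689617803 end 0.34356351026301096 plate x-end 0.04258584920106351
d cm [0.1  0.02 0.24] deg [ 0.   0.2 -0. ] at [ 0.463  -0.3802  0.2376] F [-0.6 -0.4 -1.6] t 19.1 q [ 1.11  0.29 -0.61  1.57  0.17  1.33  2.25] w 0.0867
```

Everything is within tolerance: yaw 0.044 rad, offset about 2 mm. A gentle vertical squeeze across the pile will square it better.

```bash
python3 -m jog '{"claw":[1,1,1,1,1,1,1,1],"xyz":[[0.5,-0.4,-5],[0.5,-0.4,-10],[0.5,-0.4,-14],[0.5,-0.4,-17],[0.5,-0.4,-19],[0.5,-0.4,-20],[0.5,-0.4,-20.4],[0.5,-0.4,-20.4]],"angular":[[0,0,0],[0,0,0],[0,0,0],[0,0,0],[0,0,0],[0,0,0],[0,0,0],[0,0,0]]}' 6; python3 -c "
from h import *
delta([.4679,-.3838,.0335],11.2,0)"
```

```text
time_s: 19.9
eef_pos: [0.4673, -0.3847, 0.0337]
tool_rot: [-0.305, 3.125, -0.0]
force: [0.6, 1.1, 1.2]
gripper_width: 0.087
grip_force: 0.0
d cm [ 0.06  0.09 -0.02] deg [-0.   0.1  0.1] at [ 0.4673 -0.3847  0.0337] F [0.6 1.1 1.2] t 19.9 q [ 1.06  0.49 -0.55  1.76  0.3   0.97  2.15] w 0.087
```

```bash
python3 -m jog '{"claw":[0.5,-1,-1,-1,-1,-1,-1,-1],"xyz":[[0,0.05,0],[0,0.05,0],[0,0.05,0],[0,0.05,0],[0,0.05,0],[0,0.05,0],[0,0.05,0],[0,0.05,0]],"angular":[[0,0,0],[0,0,0],[0,0,0],[0,0,0],[0,0,0],[0,0,0],[0,0,0],[0,0,0]]}' 6;  python3 -m jog '{"claw":[1,1,1,1,1,1,1,1],"xyz":[[0,0.05,0],[0,0.05,0],[0,0.05,0],[0,0.05,0],[0,0.05,3],[0,0.05,8],[0,0.05,13],[0,0,18]],"angular":[[0,0,0],[0,0,0],[0,0,0],[0,0,0],[0,0,0],[0,0,0],[0,0,0],[0,0,0]]}'
python3 - <<'E'
from h import *
import pickle
for _ in range(2): arm.capture('scene')
c=cam('wrist'); im=snap('wrist','w8.png'); pickle.dump(c,open('cw8.pkl','wb'))
delta([.468,-.384,.21],11.2,0)
p=proj(c,[[.468,-.384,.031]])[0].astype(int);print(p)
g=cv2.cvtColor(im,cv2.COLOR_RGB2GRAY);x,y=p
m=cv2.adaptiveThreshold(g,255,0,1,15,20)[y-50:y+45,x-18:x+18]
n,l,s,ce=cv2.connectedComponentsWithStats(m);D=[(ce[i]+[x-18,y-50]) for i in range(1,n) if 25<s[i,4]<140];print(D,s[:,4])
P=onz(c,D,.031)[:,:2];print(P.mean(0).round(4),[np.degrees(np.arctan2(*(P[i]-P[0])[::-1])) for i in range(1,len(P))])
s=snap('scene','s1.png'); t=snap('top','t1.png')
E
```

```text
time_s: 20.7
eef_pos: [0.468, -0.384, 0.0339]
tool_rot: [-0.306, 3.124, -0.001]
force: [0.0, -0.7, 2.0]
gripper_width: 0.0502
grip_force: 5.9
time_s: 21.5
eef_pos: [0.4677, -0.3835, 0.2157]
tool_rot: [-0.307, 3.124, -0.0]
force: [0.6, -1.0, -0.1]
gripper_width: 0.0869
grip_force: 0.0
d cm [-0.16  0.09 -0.77] deg [0.3 0.4 0. ] at [ 0.4696 -0.3849  0.2177] F [ 0.4 -0.  -0.9] t 21.65 q [ 1.11  0.31 -0.61  1.59  0.18  1.29  2.24] w 0.0871
[279 188]
[array([280.1 , 164.62]), array([270.25   , 187.90625]), array([281.91836735, 213.26530612])] [3031  214    4   17   50   20   32    3   49]
[ 0.469  -0.3864] [np.float64(-11.698917048428983), np.float64(13.387897116970269)]
```

```bash
cat > sh.py <<'E'
from h import *
yaw=11.2; ST=np.array([.5568,-.3226,0.])
Rs=R.from_euler('z',yaw,degrees=True)
def S(p,lean=18): return ST+Rs.apply(np.array([0,0,.010])+R.from_euler('y',lean,degrees=True).apply(np.atleast_2d(p)))
d=np.array([-.5,0,-.866]);yy=np.array([0,1.,0]);H=np.array([-.035,-.03,.141])
def tab(t,l=.088,o=.0085): return H+l*(np.cos(t)*yy+np.sin(t)*d)+o*(-d*np.cos(t)+yy*np.sin(t))
E
python3 - <<'E'
from sh import *
pts={'t':tab(0),'h':[0,0,.251],'f':tab(0,.128,0),'H':H,'a':[0,.108,.205],'b':[0,-.108,.205],'c':[0,.114,.0],'e':[0,-.114,0]}
out=[]
for n,f,(x0,y0,x1,y1),k in(('top','t0.png',(340,180,440,230),5),('scene','s0.png',(330,235,450,355),2.5)):
    im=cv2.imread('pics/'+f);c=cam(n);a=cv2.resize(im[y0:y1,x0:x1],None,fx=k,fy=k,interpolation=cv2.INTER_CUBIC)
    for nm,p in pts.items():
        uv=proj(c,S(p))[0];q=((uv+.5-[x0,y0])*k).astype(int);cv2.drawMarker(a,q.tolist(),(0,0,255),0,9,1);cv2.putText(a,nm,(q+[4,-4]).tolist(),0,.4,(0,255,255),1);print(n,nm,uv.round(1))
    out.append(a)
o=np.zeros((600,800,3),np.uint8);o[:250,:500]=out[0];o[250:550,:300]=out[1]
b=cv2.imread('pics/w8.png')[140:240,200:360];o[250:550,310:790]=cv2.resize(b,(480,300),interpolation=cv2.INTER_CUBIC)
cv2.imwrite('pics/comp.png',o)
for t in np.arange(0,1.3,.1): print(round(t,1),S(tab(t))[0].round(4),'norm',Rs.apply(R.from_euler('y',18,degrees=True).apply(-d*np.cos(t)+yy*np.sin(t))).round(2))
E
```

```text
top t [378.1 216.8]
top h [401.3 188.7]
top f [365.2 221.5]
top H [406.1 213.6]
top a [361.9 202.7]
top b [433.  189.2]
top c [351.5 229.4]
top e [416.9 216.8]
scene t [371.6 280.3]
scene h [405.  246.9]
scene f [356.  278.7]
scene H [403.1 294.2]
scene a [361.5 251. ]
scene b [441.9 276.2]
scene c [344.5 318. ]
scene e [424. 346.]
0.0 [ 0.5618 -0.2625  0.1606] norm [0.73 0.14 0.67]
0.1 [ 0.5553 -0.2634  0.1547] norm [0.71 0.24 0.67]
0.2 [ 0.549  -0.2651  0.1488] norm [0.68 0.34 0.66]
0.3 [ 0.5429 -0.2677  0.1429] norm [0.64 0.43 0.64]
0.4 [ 0.5371 -0.2711  0.1372] norm [0.6  0.51 0.62]
0.5 [ 0.5316 -0.2753  0.1317] norm [0.55 0.6  0.59]
0.6 [ 0.5266 -0.2802  0.1264] norm [0.49 0.67 0.55]
0.7 [ 0.522  -0.2859  0.1213] norm [0.43 0.74 0.51]
0.8 [ 0.5179 -0.2922  0.1166] norm [0.37 0.8  0.47]
0.9 [ 0.5144 -0.299   0.1123] norm [0.3  0.86 0.42]
1.0 [ 0.5115 -0.3064  0.1084] norm [0.23 0.9  0.36]
1.1 [ 0.5091 -0.3142  0.105 ] norm [0.16 0.94 0.3 ]
1.2 [ 0.5074 -0.3224  0.1021] norm [0.08 0.97 0.24]
```

View pics/comp.png

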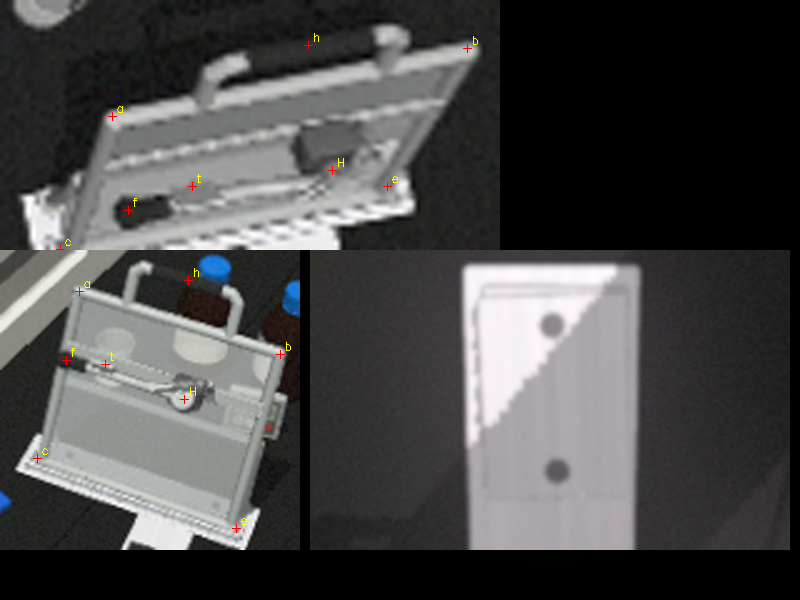

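Overlay check: the predicted tab (t), foot (f), handle (h) and frame corners land on the real ones within about 1 px in both views. The pile looks square, so I work out the tab-press path.

```bash
python3 - <<'E'
from sh import *
xs=Rs.apply([1,0,0]);ys=Rs.apply([0,1,0])
def tcp(t): return S(tab(t))[0]+xs*.0048+ys*np.interp(t,[0,.4],[.006,.013])+[0,0,.0189]
pre=tcp(0)+[0,0,.02];print('pre',pre);delta(pre,11.2,15)
for t in (0,.1,.2,.3,.4,.5,.6,.7,.8,.9,1.0,1.1,1.2): print(t,((tcp(t)-pre)*100).round(2).tolist())
E
python3 -m jog '{"claw":[-1,-1,-1,-1,-1,-1,-1,-1],"xyz":[[0,0,2],[1,2,3],[2,4,4],[2,6,4],[2,8,4],[2,10,4],[2,12,4],[2,12,4]],"angular":[[0.7,-4,0],[1.4,-8,0],[2,-12,0],[2.9,-14.7,0],[2.9,-14.7,0],[2.9,-14.7,0],[2.9,-14.7,0],[2.9,-14.7,0]]}' 10; python3 -c "
from sh import *
delta([.5654,-.2557,.1995],11.2,15)"
```

```text
pre [ 0.5653625  -0.25566204  0.19950197]
d cm [ 9.77 12.82 -1.39] deg [  2.9 -14.6   0. ] at [ 0.4676 -0.3839  0.2134] F [-0.2  0.3 -1. ] t 21.75 q [ 1.11  0.32 -0.61  1.59  0.18  1.29  2.24] w 0.087
0 [0.0, 0.0, -2.0]
0.1 [-0.69, 0.08, -2.59]
0.2 [-1.35, 0.08, -3.18]
0.3 [-2.0, -0.0, -3.77]
0.4 [-2.61, -0.17, -4.34]
0.5 [-3.16, -0.59, -4.89]
0.6 [-3.66, -1.09, -5.42]
0.7 [-4.12, -1.65, -5.93]
0.8 [-4.53, -2.28, -6.4]
0.9 [-4.88, -2.97, -6.83]
1.0 [-5.17, -3.71, -7.22]
1.1 [-5.4, -4.49, -7.56]
1.2 [-5.57, -5.3, -7.85]
time_s: 22.55
eef_pos: [0.4887, -0.2597, 0.2536]
tool_rot: [-0.288, 2.866, 0.037]
force: [-0.1, 0.3, 0.2]
gripper_width: 0.0308
grip_force: 0.0
d cm [ 7.67  0.4  -5.41] deg [ 0.   0.1 -0.3] at [ 0.4887 -0.2597  0.2536] F [-0.1  0.3  0.2] t 22.55 q [ 1.22  0.04 -0.71  1.82 -0.16  1.1   2.34] w 0.0308
```

```bash
python3 -m jog '{"claw":[-1,-1,-1,-1,-1,-1,-1,-1],"xyz":[[3,0.4,0],[6,0.4,-1],[7.5,0.4,-2.5],[7.7,0.4,-4],[7.7,0.4,-4.8],[7.7,0.4,-5.4],[7.7,0.4,-5.4],[7.7,0.4,-5.4]],"angular":[[0,0,0],[0,0,0],[0,0,0],[0,0,0],[0,0,0],[0,0,0],[0,0,0],[0,0,0]]}' 10; python3 -c "
from sh import *
delta([.5654,-.2557,.1995],11.2,15)"
```

```text
time_s: 23.35
eef_pos: [0.5645, -0.2604, 0.2003]
tool_rot: [-0.28, 2.865, 0.035]
force: [0.2, 0.5, 0.1]
gripper_width: 0.0008
grip_force: 0.0
d cm [ 0.09  0.47 -0.08] deg [0.1 0.1 0.1] at [ 0.5645 -0.2604  0.2003] F [0.2 0.5 0.1] t 23.35 q [ 1.1   0.24 -0.74  1.75  0.02  0.99  2.15] w 0.0008
```

```bash
python3 -m jog '{"claw":[-1,-1,-1,-1,-1,-1,-1,-1],"xyz":[[0.1,0.4,-1],[0.1,0.4,-1.8],[0.1,0.4,-2.1],[-0.2,0.4,-2.4],[-0.6,0.4,-2.7],[-1.2,0.4,-3.2],[-1.9,0.4,-3.8],[-2.5,0.2,-4.4]],"angular":[[0,0,0],[0,0,0],[0,0,0],[0,0,0],[0,0,0],[0,0,0],[0,0,0],[0,0,0]]}'; python3 -c "
from sh import *
delta([.5654-.0261,-.2557-.0017,.1995-.0434],11.2,15)
s=snap('scene','s2.png')"
```

```text
time_s: 24.15
eef_pos: [0.5389, -0.2578, 0.1551]
tool_rot: [-0.281, 2.866, 0.036]
force: [1.2, -0.8, 0.2]
gripper_width: 0.0007
grip_force: 0.5
d cm [0.04 0.04 0.1 ] deg [0.  0.1 0. ] at [ 0.5389 -0.2578  0.1551] F [ 1.2 -0.8  0.2] t 24.15 q [ 1.13  0.23 -0.74  1.85  0.01  0.9   2.18] w 0.0007
```

Run:
```python
from sh import *
c=cam('scene');a=cv2.imread('pics/s0.png',0).astype(int);b=cv2.imread('pics/s2.png',0).astype(int)
for t in (0,.1,.2,.3,.4,.5,.6): 
    u,v=proj(c,S(tab(t,.128,0)))[0].round().astype(int); print(t,u,v,a[v-2:v+3,u-2:u+3].mean().round(),b[v-2:v+3,u-2:u+3].mean().round())
for im in(a,b): print('\n'.join(''.join('#' if x<50 else '+' if x<90 else '.' for x in im[r,335:385]) for r in range(268,312,2)),'\n')
```

```text
0 356 279 46.0 53.0
0.1 355 283 114.0 79.0
0.2 354 288 150.0 164.0
0.3 353 293 146.0 139.0
0.4 353 298 144.0 44.0
0.5 354 303 147.0 141.0
0.6 355 308 149.0 170.0
...........#########+.............................
.........##########+..............................
.......############+..............................
....##############+...............................
..#################+##+...........................
####################++##+++.......................
###########################++.....................
#################...++++####+.....................
################+.................................
################..................................
################..................................
###############+..................................
###############...................................
##############+...................................
##############....................................
#############+....................................
#############.....................................
############+.....................................
############+.......
[... 607 characters left out ...]
####+......+#########+##+............
################+........+###########++.++++++++..
################+.........########++#.........++++
###############+..........#######.................
###############............+++##..................
###############+..................................
##############+++###########+.....................
##############++############+.....................
##############+..+######+++++.....................
##############+...................................
#############+....................................
#############+....................................
#########..+#+....................................
########..........................................
```

The dark foot has moved to (353,298), which is the predicted place for 0.4 rad, so the leg is following. I continue the arc.

```bash
python3 -m jog '{"claw":[-1,-1,-1,-1,-1,-1,-1,-1],"xyz":[[-0.5,-0.4,-0.5],[-1,-0.9,-1.1],[-1.5,-1.5,-1.6],[-1.9,-2.1,-2.1],[-2.3,-2.8,-2.5],[-2.5,-3.5,-2.9],[-2.7,-4,-3.1],[-2.7,-4,-3.1]],"angular":[[0,0,0],[0,0,0],[0,0,0],[0,0,0],[0,0,0],[0,0,0],[0,0,0],[0,0,0]]}'
python3 - <<'E'
from sh import *
delta([.55,-.26,.26],11.2,15)
s=snap('scene','s3.png');c=cam('scene');b=cv2.cvtColor(s,cv2.COLOR_RGB2GRAY).astype(int)
for t in (.4,.6,.8,1,1.2,1.4,1.57,1.676): 
    u,v=proj(c,S(tab(t,.128,0)))[0].round().astype(int); print(t,u,v,b[v-2:v+3,u-2:u+3].mean().round())
print('\n'.join(''.join('#' if x<50 else '+' if x<90 else '.' for x in b[r,340:410]) for r in range(280,360,2)))
E
```

```text
time_s: 25.0
eef_pos: [0.5124, -0.2989, 0.1243]
tool_rot: [-0.279, 2.866, 0.036]
force: [0.5, 0.7, 0.2]
gripper_width: 0.0005
grip_force: 0.0
d cm [ 3.76  3.89 13.57] deg [0.  0.1 0.1] at [ 0.5124 -0.2989  0.1243] F [0.5 0.7 0.2] t 25.0 q [ 1.19  0.27 -0.71  1.88  0.01  0.85  2.27] w 0.0005
0.4 353 298 100.0
0.6 355 308 167.0
0.8 358 317 198.0
1 363 326 216.0
1.2 370 333 143.0
1.4 379 339 68.0
1.57 386 343 136.0
1.676 392 344 54.0
+++++++#######.....+###+...................++###########..............
++++++#######+.......+######+++++++++++################+..............
++++++#####+.........+#################################+..............
+++++++++++..........+###################################+.....+##+#++
+++###++++++++......+################################################+
+#################+#################################################++
+++#######....+#######################################################
++......+#........++##################################################
##+++..........++#++++.+++############################################
########++...++#########++
[... 1474 characters left out ...]
###################################.......+##++++............
############################################......+#+++++.............
###########################################+......+++++++.............
##########################################........###++#+.............
#########################################...........+++...............
########################################+.........++...............###
#######################################+..........................+###
######################################+..........................+####
#####################################+...........................#####
#####################################...........................######
```

The leg's dark foot is now at about (393,342), matching the fully-down prediction (392,344), so the leg is at its stop. I back off upward and line up over the handle.

```bash
cat >> sh.py <<'E'
def hd(lean,up=0,dx=0,dz=0,pr=True):
    o=arm.get_obs();p=S([dx,0,.249+up],lean)[0]+[0,0,dz]
    T=Rs*R.from_euler('y',lean,degrees=True)*R.from_euler('z',-90,degrees=True)*R.from_matrix(np.diag([-1.,1,-1]))
    w=(T*R.from_rotvec(o['tool_rot']).inv()).as_rotvec(degrees=True)
    print(lean,'p',p.round(4),'d',((p-o['eef_pos'])*100).round(2),'w',w.round(1),'| at',o['eef_pos'].round(4),'F',o['force'].round(1),'t',o['time_s'],'q',o['q'].round(2),'g',round(o['gripper_width'],4),round(o['grip_force'],1))
E
python3 -m jog '{"claw":[-1,-1,-1,-1,0.5,1,1,1],"xyz":[[-2,0.5,0.5],[-3,0.5,4],[-3,0.5,8.5],[-3,0.5,13],[-3,0.5,17.5],[-1,0.5,22],[1,0.5,24.5],[4,0.5,24.5]],"angular":[[0,0,0],[0,0,0],[0,0,0],[0,0,0],[0,0,0],[0,0,-8],[0,0,-16],[0,0,-24]]}'; python3 -c "
from sh import *
hd(18,.06,-.0025)"
```

```text
time_s: 25.85
eef_pos: [0.5531, -0.2936, 0.3754]
tool_rot: [0.32, 2.855, -0.05]
force: [-0.7, -0.7, 0.1]
gripper_width: 0.0244
grip_force: 0.0
18 p [ 0.6481 -0.3045  0.3046] d [ 9.51 -1.1  -7.08] w [ -1.3  24.8 -67.5] | at [ 0.5531 -0.2936  0.3754] F [-0.7 -0.7  0.1] t 25.85 q [ 1.16  0.12 -0.78  1.51  0.04  1.28  1.74] g 0.0244 0.0
```

```bash
python3 -m jog '{"claw":[1,1,1,1,1,1,1,1],"xyz":[[2,0,0],[4,-0.5,0],[6,-1,0],[8,-1,0],[9.5,-1.1,0],[9.5,-1.1,0],[9.5,-1.1,0],[9.5,-1.1,0]],"angular":[[-1.3,24.8,-67.5],[-1.3,24.8,-67.5],[-1.3,24.8,-67.5],[-1.3,24.8,-67.5],[-1.3,24.8,-67.5],[-1.3,24.8,-67.5],[-1.3,24.8,-67.5],[-1.3,24.8,-67.5]]}'; python3 -c "
from sh import *
hd(18,.06,-.0025)"
```

```text
time_s: 26.65
eef_pos: [0.647, -0.3025, 0.3698]
tool_rot: [-1.793, -2.336, 0.332]
force: [0.3, -1.4, -0.0]
gripper_width: 0.0841
grip_force: 0.0
18 p [ 0.6481 -0.3045  0.3046] d [ 0.12 -0.2  -6.52] w [-0.7  1.5 -3.7] | at [ 0.647  -0.3025  0.3698] F [ 0.3 -1.4 -0. ] t 26.65 q [ 0.52  0.7  -0.54  0.73  0.47  2.03  0.47] g 0.0841 0.0
```

```bash
python3 -m jog '{"claw":[1,1,1,1,1,1,1,1],"xyz":[[0.1,-0.2,-2],[0.1,-0.2,-4],[0.1,-0.2,-6],[0.1,-0.2,-6.5],[0.1,-0.2,-6.5],[0.1,-0.2,-6.5],[0.1,-0.2,-6.5],[0.1,-0.2,-6.5]],"angular":[[-0.7,1.5,-3.7],[-0.7,1.5,-3.7],[-0.7,1.5,-3.7],[-0.7,1.5,-3.7],[-0.7,1.5,-3.7],[-0.7,1.5,-3.7],[-0.7,1.5,-3.7],[-0.7,1.5,-3.7]]}'
python3 - <<'E'
from sh import *
hd(18,0,-.0025)
im=snap('wrist','w9.png');c=cam('wrist')
g=cv2.cvtColor(im,cv2.COLOR_RGB2GRAY).astype(int)
for p in ([0,0,.251],[0,.038,.251],[0,-.038,.251],[0,.108,.205],[0,-.108,.205]): print(p,proj(c,S(p))[0].round(1))
E
```

```text
time_s: 27.45
eef_pos: [0.6475, -0.3059, 0.3058]
tool_rot: [-1.852, -2.263, 0.357]
force: [-0.4, -0.2, -0.4]
gripper_width: 0.0868
grip_force: 0.0
18 p [ 0.6299 -0.3081  0.2476] d [-1.75 -0.22 -5.82] w [ 0.   0.2 -0.2] | at [ 0.6475 -0.3059  0.3058] F [-0.4 -0.2 -0.4] t 27.45 q [ 0.55  0.72 -0.53  0.84  0.46  1.93  0.38] g 0.0868 0.0
[0, 0, 0.251] [283.  233.3]
[0, 0.038, 0.251] [283.4 173.4]
[0, -0.038, 0.251] [282.6 288. ]
[0, 0.108, 0.205] [282.8  62.4]
[0, -0.108, 0.205] [281.1 337.5]
```

Run:
```python
from h import *
g=cv2.imread('pics/w9.png',0).astype(int)
for r in range(50,262,10): print(r,' '.join('%3d'%v for v in g[r,235:335:4]))
```

```text
50  89  87  83  47  47  58  58  59  60  59  61  62  64  65  65  65  62  64  64  65  63  61  65  62  61
60  86  84  55  44  46  48  48  54  62  64  64 140 223 209 149  69  67  69  66  68  66  64  65  66  64
70  84  59  46  47  45  49  51  52  54  55  90 223 246 223 182 169 190 203 211 228 197  69  68  69  68
80  64  42  46  46  48  51  52  53  68 180 221 224 246 222 182 168 121 140 226 247 199  73  70  68  67
90  43  45  47  47  48  53  55  56  73 189 221 224 246 222 181 164 255 245 225 159 114  61  62  69  70
100  43  46  45  47  50  53  52  59  69 188 174 221 244 221 180 149 186 189 190 188 119  63  62  61  56
110  46  43  49  47  49  54  56  57  72 204 150 147 162 163 152 151 132 131 190 188 106  61  61  57  58
120  47  50  45  51  49  50  54  57  68 187 149 147 162 163 152 151 188 189 191 188 101  61  58  56  55
130  49  52  54  53  56  57  60  58  64 186 150 146 162 163 151 155 187 190 190 190  86  56  57  55  53
140  57  58  58  58  59  59  62  64  68 187 150 128 135 150 147 151 188 192 190 190  71  57  57  54  53
150  62  65  66  66  70  71  67  67  73 185 149 134 153 159 156 1
[... 482 characters left out ...]
 255 255 255 255 178  87  83  85  82  76  94 192 188 188  59  56  56  49  47
210 158 151 196 197 196 177 137 135 131 154 162  85  83  80  79  74  91 191 189 173  59  55  50  52  50
220 200 162 159 127 130 156 156 153 151 148 115  80  80  77  76  74  97 190 188 164  56  55  49  50  48
230 228 217 197 168 135 155 155 151 150 149 113  73  76  75  73  69 103 188 187 161  54  50  48  47  45
240 217 205 165 136 105 153 153 150 146 146 114  67  71  72  68  66 111 187 188 138  51  48  46  46  43
250 164  77  75  75  73  85 136 140 103 233 201  63  66  65  63  62  98 149 155 101  48  47  43  46  40
260 124 117 141 201 184 160 129 101  71 222 208  60  61  63  59  57  94 140 181 108  45  48  47  42  41
```

```bash
python3 -m jog '{"claw":[1,1,1,1,1,1,1,1],"xyz":[[0.1,0,-1],[-0.2,0,-2],[-0.6,-0.1,-3.5],[-1,-0.1,-4.8],[-1.3,-0.1,-5.6],[-1.4,-0.1,-5.9],[-1.4,-0.1,-5.9],[-1.4,-0.1,-5.9]],"angular":[[0,0,0],[0,0,0],[0,0,0],[0,0,0],[0,0,0],[0,0,0],[0,0,0],[0,0,0]]}' 10; python3 -c "
from sh import *
hd(18,0,.001)"
```

```text
time_s: 28.3
eef_pos: [0.6336, -0.3069, 0.2463]
tool_rot: [-1.851, -2.263, 0.357]
force: [0.2, 0.7, -0.2]
gripper_width: 0.087
grip_force: 0.0
18 p [ 0.6332 -0.3075  0.2465] d [-0.03 -0.05  0.02] w [ 0.   0.1 -0.2] | at [ 0.6336 -0.3069  0.2463] F [ 0.2  0.7 -0.2] t 28.3 q [ 0.59  0.7  -0.54  1.    0.45  1.81  0.35] g 0.087 0.0
```

```bash
python3 -m jog '{"claw":[0,-1,-1,-1,-1,-1,-1,-1],"xyz":[[0,0,0],[0,0,0],[0,0,0],[0,0,0],[0,0,0],[0,0,0],[0,0,0],[0,0,0]],"angular":[[0,0,0],[0,0,0],[0,0,0],[0,0,0],[0,0,0],[0,0,0],[0,0,0],[0,0,0]]}' 8; python3 -c "
from sh import *
hd(18,0,.001)"
```

```text
time_s: 29.1
eef_pos: [0.6333, -0.307, 0.2457]
tool_rot: [-1.851, -2.262, 0.358]
force: [-0.3, 0.2, 0.2]
gripper_width: 0.031
grip_force: 0.0
18 p [ 0.6332 -0.3075  0.2465] d [-0.01 -0.05  0.08] w [ 0.   0.1 -0.2] | at [ 0.6333 -0.307   0.2457] F [-0.3  0.2  0.2] t 29.1 q [ 0.59  0.7  -0.54  1.    0.45  1.81  0.35] g 0.031 0.0
```

```bash
python3 -m jog '{"claw":[-1,-1,-1,-1,-1,-1,-1,-1],"xyz":[[0,0,0],[0,0,0],[0,0,0],[0,0,0],[0,0,0],[0,0,0],[0,0,0],[0,0,0]],"angular":[[0,0,0],[0,0,0],[0,0,0],[0,0,0],[0,0,0],[0,0,0],[0,0,0],[0,0,0]]}' 25; python3 -c "
from sh import *
for l in (18,16,14,12,10,8,6,4,2,0,-1): hd(l,0,.0)"
```

```text
time_s: 29.9
eef_pos: [0.6333, -0.307, 0.2457]
tool_rot: [-1.851, -2.262, 0.358]
force: [0.6, -0.9, 0.7]
gripper_width: 0.0142
grip_force: 25.0
18 p [ 0.6323 -0.3077  0.2468] d [-0.1  -0.07  0.11] w [ 0.   0.1 -0.2] | at [ 0.6333 -0.307   0.2457] F [ 0.6 -0.9  0.7] t 29.9 q [ 0.59  0.7  -0.54  1.    0.45  1.81  0.35] g 0.0142 25.0
16 p [ 0.6241 -0.3093  0.2494] d [-0.92 -0.23  0.36] w [ 0.4 -1.9 -0.2] | at [ 0.6333 -0.307   0.2457] F [ 0.6 -0.9  0.7] t 29.9 q [ 0.59  0.7  -0.54  1.    0.45  1.81  0.35] g 0.0142 25.0
14 p [ 0.6159 -0.3109  0.2516] d [-1.74 -0.39  0.59] w [ 0.8 -3.8 -0.2] | at [ 0.6333 -0.307   0.2457] F [ 0.6 -0.9  0.7] t 29.9 q [ 0.59  0.7  -0.54  1.    0.45  1.81  0.35] g 0.0142 25.0
12 p [ 0.6076 -0.3125  0.2536] d [-2.57 -0.56  0.78] w [ 1.2 -5.8 -0.2] | at [ 0.6333 -0.307   0.2457] F [ 0.6 -0.9  0.7] t 29.9 q [ 0.59  0.7  -0.54  1.    0.45  1.81  0.35] g 0.0142 25.0
10 p [ 0.5992 -0.3142  0.2552] d [-3.41 -0.72  0.95] w [ 1.6 -7.8 -0.2] | at [ 0.6333 -0.307   0.2457] F [ 0.6 -0.9  0.7] t 29.9 q [ 0.59  0.7  -0.54  1.    0.45  1.81  0.35] g 0.0142 25.0
8 p [ 0.590
[... 432 characters left out ...]
.6  -0.2] | at [ 0.6333 -0.307   0.2457] F [ 0.6 -0.9  0.7] t 29.9 q [ 0.59  0.7  -0.54  1.    0.45  1.81  0.35] g 0.0142 25.0
2 p [ 0.5653 -0.3209  0.2588] d [-6.8  -1.4   1.31] w [  3.2 -15.6  -0.2] | at [ 0.6333 -0.307   0.2457] F [ 0.6 -0.9  0.7] t 29.9 q [ 0.59  0.7  -0.54  1.    0.45  1.81  0.35] g 0.0142 25.0
0 p [ 0.5568 -0.3226  0.259 ] d [-7.65 -1.56  1.33] w [  3.6 -17.6  -0.2] | at [ 0.6333 -0.307   0.2457] F [ 0.6 -0.9  0.7] t 29.9 q [ 0.59  0.7  -0.54  1.    0.45  1.81  0.35] g 0.0142 25.0
-1 p [ 0.5525 -0.3234  0.259 ] d [-8.07 -1.65  1.32] w [  3.8 -18.5  -0.2] | at [ 0.6333 -0.307   0.2457] F [ 0.6 -0.9  0.7] t 29.9 q [ 0.59  0.7  -0.54  1.    0.45  1.81  0.35] g 0.0142 25.0
```

```bash
python3 -m jog '{"claw":[-1,-1,-1,-1,-1,-1,-1,-1],"xyz":[[-0.6,-0.12,0.19],[-1.2,-0.24,0.37],[-1.85,-0.36,0.53],[-2.5,-0.49,0.67],[-3.1,-0.61,0.8],[-3.7,-0.74,0.91],[-4.35,-0.86,1],[-5,-0.99,1.08]],"angular":[[0.3,-1.5,0],[0.6,-2.9,0],[0.9,-4.4,0],[1.2,-5.9,0],[1.5,-7.3,0],[1.8,-8.8,0],[2.1,-10.3,0],[2.4,-11.8,0]]}' 25; python3 -c "
from sh import *
for l in (6,2,0,-1): hd(l,0,.0)"
```

```text
time_s: 30.7
eef_pos: [0.5831, -0.3169, 0.257]
tool_rot: [-1.948, -2.381, 0.122]
force: [0.1, -0.4, 1.9]
gripper_width: 0.0139
grip_force: 25.0
6 p [ 0.5823 -0.3175  0.2576] d [-0.08 -0.06  0.06] w [ 0.   0.2 -0.2] | at [ 0.5831 -0.3169  0.257 ] F [ 0.1 -0.4  1.9] t 30.7 q [ 0.82  0.48 -0.61  1.3   0.31  1.54  0.42] g 0.0139 25.0
2 p [ 0.5653 -0.3209  0.2588] d [-1.78 -0.4   0.18] w [ 0.8 -3.7 -0.2] | at [ 0.5831 -0.3169  0.257 ] F [ 0.1 -0.4  1.9] t 30.7 q [ 0.82  0.48 -0.61  1.3   0.31  1.54  0.42] g 0.0139 25.0
0 p [ 0.5568 -0.3226  0.259 ] d [-2.63 -0.57  0.2 ] w [ 1.2 -5.7 -0.2] | at [ 0.5831 -0.3169  0.257 ] F [ 0.1 -0.4  1.9] t 30.7 q [ 0.82  0.48 -0.61  1.3   0.31  1.54  0.42] g 0.0139 25.0
-1 p [ 0.5525 -0.3234  0.259 ] d [-3.06 -0.65  0.19] w [ 1.4 -6.7 -0.2] | at [ 0.5831 -0.3169  0.257 ] F [ 0.1 -0.4  1.9] t 30.7 q [ 0.82  0.48 -0.61  1.3   0.31  1.54  0.42] g 0.0139 25.0
```

```bash
python3 -m jog '{"claw":[-1,-1,-1,-1,-1,-1,-1,-1],"xyz":[[-0.3,-0.06,0.03],[-0.7,-0.14,0.06],[-1,-0.2,0.08],[-1.3,-0.26,0.1],[-1.6,-0.32,0.12],[-1.9,-0.38,0.13],[-2.1,-0.42,0.14],[-2.1,-0.42,0.14]],"angular":[[0.1,-0.7,0],[0.3,-1.6,0],[0.5,-2.4,0],[0.6,-3,0],[0.8,-3.7,0],[0.9,-4.4,0],[1,-4.9,0],[1,-4.9,0]]}' 25; python3 -c "
from sh import *
for l in (1,0,-1): hd(l,0,.0)"
```

```text
time_s: 31.5
eef_pos: [0.5622, -0.3211, 0.2585]
tool_rot: [-1.984, -2.425, 0.018]
force: [-0.5, 0.3, 6.0]
gripper_width: 0.0144
grip_force: 25.1
1 p [ 0.5611 -0.3218  0.259 ] d [-0.11 -0.06  0.04] w [ 0.   0.2 -0.2] | at [ 0.5622 -0.3211  0.2585] F [-0.5  0.3  6. ] t 31.5 q [ 0.91  0.4  -0.63  1.41  0.24  1.43  0.48] g 0.0144 25.1
0 p [ 0.5568 -0.3226  0.259 ] d [-0.54 -0.15  0.05] w [ 0.2 -0.8 -0.2] | at [ 0.5622 -0.3211  0.2585] F [-0.5  0.3  6. ] t 31.5 q [ 0.91  0.4  -0.63  1.41  0.24  1.43  0.48] g 0.0144 25.1
-1 p [ 0.5525 -0.3234  0.259 ] d [-0.96 -0.23  0.04] w [ 0.4 -1.8 -0.2] | at [ 0.5622 -0.3211  0.2585] F [-0.5  0.3  6. ] t 31.5 q [ 0.91  0.4  -0.63  1.41  0.24  1.43  0.48] g 0.0144 25.1
```

```bash
python3 -m jog '{"claw":[-1,-1,-1,-1,-1,-1,-1,-1],"xyz":[[-0.1,-0.02,0.02],[-0.2,-0.04,0.03],[-0.3,-0.06,0.04],[-0.4,-0.08,0.05],[-0.45,-0.09,0.05],[-0.45,-0.09,0.05],[-0.45,-0.09,0.05],[-0.45,-0.09,0.05]],"angular":[[0,-0.2,0],[0,-0.4,0],[0.1,-0.6,0],[0.2,-0.8,0],[0.2,-1,0],[0.2,-1,0],[0.2,-1,0],[0.2,-1,0]]}' 25; python3 -c "
from sh import *
hd(0);print(arm.get_obs()['moment'].round(2))"
```

```text
time_s: 32.3
eef_pos: [0.5578, -0.3221, 0.2586]
tool_rot: [1.988, 2.43, 0.003]
force: [-0.1, -0.1, 4.8]
gripper_width: 0.0145
grip_force: 25.1
0 p [ 0.5568 -0.3226  0.259 ] d [-0.1  -0.05  0.04] w [ 0.   0.2 -0.2] | at [ 0.5578 -0.3221  0.2586] F [-0.1 -0.1  4.8] t 32.3 q [ 0.93  0.38 -0.64  1.43  0.22  1.41  0.49] g 0.0145 25.1
[-0.13  0.01  0.01]
```

```bash
python3 -m jog '{"claw":[-1,-1,-1,-1,-1,-1,-1,-1],"xyz":[[-0.1,-0.02,0],[-0.1,-0.02,0],[-0.2,-0.04,0],[-0.2,-0.04,0],[-0.3,-0.06,0],[-0.3,-0.06,0],[-0.3,-0.06,0],[-0.3,-0.06,0]],"angular":[[0,-0.2,0],[0,-0.2,0],[0.1,-0.5,0],[0.1,-0.5,0],[0.1,-0.7,0],[0.1,-0.7,0],[0.1,-0.7,0],[0.1,-0.7,0]]}' 25; python3 -c "
from sh import *
hd(0);print(arm.get_obs()['moment'].round(2))"
```

```text
time_s: 33.1
eef_pos: [0.5548, -0.3227, 0.2587]
tool_rot: [1.983, 2.423, 0.017]
force: [1.0, -0.9, 4.7]
gripper_width: 0.0142
grip_force: 25.1
0 p [ 0.5568 -0.3226  0.259 ] d [0.2  0.01 0.03] w [-0.1  0.9 -0.2] | at [ 0.5548 -0.3227  0.2587] F [ 1.  -0.9  4.7] t 33.1 q [ 0.95  0.37 -0.64  1.44  0.21  1.39  0.5 ] g 0.0142 25.1
[-0.05  0.07  0.03]
```

```bash
python3 -m jog '{"claw":[-1,-1,-1,-1,-1,-1,-1,-1],"xyz":[[-0.1,-0.02,0],[-0.1,-0.02,0],[-0.2,-0.04,0],[-0.2,-0.04,0],[-0.2,-0.04,0],[-0.2,-0.04,0],[-0.2,-0.04,0],[-0.2,-0.04,0]],"angular":[[0,-0.2,0],[0,-0.2,0],[0.1,-0.5,0],[0.1,-0.5,0],[0.1,-0.5,0],[0.1,-0.5,0],[0.1,-0.5,0],[0.1,-0.5,0]]}' 25
python3 - <<'E'
from sh import *
hd(0)
F=[];M=[]
for i in range(8):
    s=arm.capture('scene'); o=arm.get_obs();F.append(o['force']);M.append(o['moment'])
print(np.mean(F,0).round(2),np.mean(M,0).round(3),o['eef_pos'].round(4))
cv2.imwrite('pics/s4.png',cv2.cvtColor(s,cv2.COLOR_RGB2BGR))
E
```

```text
time_s: 33.9
eef_pos: [0.5534, -0.3226, 0.2587]
tool_rot: [1.978, 2.419, 0.028]
force: [2.9, 0.2, 5.8]
gripper_width: 0.0144
grip_force: 25.1
0 p [ 0.5568 -0.3226  0.259 ] d [0.34 0.   0.03] w [-0.2  1.4 -0.3] | at [ 0.5534 -0.3226  0.2587] F [2.9 0.2 5.8] t 33.9 q [ 0.96  0.36 -0.64  1.45  0.2   1.38  0.51] g 0.0144 25.1
[3.56 0.59 5.21] [ 0.003 -0.623  0.007] [ 0.5534 -0.3227  0.2587]
```

```bash
python3 -m jog '{"claw":[-1,-1,-1,-1,-1,-1,-1,-1],"xyz":[[0,0,0],[0,0,0],[0,0,0],[0,0,0],[0,0,0],[0,0,0],[0,0,0],[0,0,0]],"angular":[[0,0,0],[0,0,0],[0,0,0],[0,0,0],[0,0,0],[0,0,0],[0,0,0],[0,0,0]]}' 25
python3 - <<'E'
from sh import *
c=cam('scene');b=cv2.imread('pics/s4.png',0).astype(int)
u,v=proj(c,S(tab(1.676,.128,0),-.5))[0].round().astype(int);print('foot',u,v,S(tab(1.676,.128,0),-.5),b[v-2:v+3,u-2:u+3].mean())
print('\n'.join(''.join('#' if x<60 else '+' if x<110 else '.' for x in b[r,365:415]) for r in range(335,385,2)))
x,y=Rs.apply([1,0,0]),Rs.apply([0,1,0]);P=np.array([.468,-.384,.031])
print(proj(c,[P+i*.035*x+j*.025*y for i,j in((-1,-1),(-1,1),(1,1),(1,-1))]).round(0).tolist())
E
```

```text
time_s: 35.1
eef_pos: [0.5534, -0.3227, 0.2587]
tool_rot: [1.978, 2.419, 0.028]
force: [3.0, -0.3, 4.4]
gripper_width: 0.0142
grip_force: 25.1
foot 388 356 [[ 0.46821065 -0.3844258   0.03990285]] 57.48
####++............................................
###########+..................+...................
################+.................................
####################.....+........................
###################...............................
##################......+.........................
################........+.........................
###############+.......+#++++.............+##+....
###############........#####+.............########
##############........+#####+............#########
#############........+######+...........##########
############.........#######...........+##########
###########...........#####+......+...+###########
##########.......................+...+############
#########.......................+...+#############
########.......................+...+##############
#######.......................++...###############
######........................+...################
#####....#+..................+...#################
#####........##++...........+...##################
########+.........++#++....+...###################
###############..........+#...+###################
####################.........+####################
#########################...+#####################
##################################################
[[392.0, 372.0], [373.0, 365.0], [383.0, 345.0], [401.0, 352.0]]
```

The foot sits mid-pile at about (389,355), as predicted, and the handle is steady with a 3 N forward pull. I hand the job in.

```bash
python3 -c "
from cell import arm
print(arm.sign_off())"
```

```text
the job is handed in; nothing more can be done
None
```

I handed the job in at about 35 s, with no verdict returned: both plates are on the pad (the top one skewed about 2°), the prop leg is down, and the shield is held upright within about 1° by its handle with the foot pressed on the pile.

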